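# Build up a bayonet cartridge on the assembly dock

### The job

Take the orange dust cover off the metal dock and put it in the small blue tray. Then stack every clear chamber from the large blue tray upright on the dock, one on another in any order, setting each down with its white stripes over the yellow lugs below and turning it clockwise to its stop so that the yellow stripes line up, and finish by locking the black mouthpiece on top in the same way. Leave the jar, the screwdriver, the steel gauge block and the finished pods on the bench outside the trays where they are.

Things in the scene. Friction and masses are not known exactly. Their poses are not given: they have to be found in the camera images.
- dock: Fixed aluminium block 100 x 100 x 18 mm with a round steel boss (50 mm diameter, top 30 mm up); origin: centre of its underside. Yellow stripes mark its +x and -x. Parts locked on it have their origins 30, 74, 118, 162, 206 mm above its origin. Position and yaw vary.
- dock_seat (a point): Centre of the boss's flat top; axes as the dock. On it stands a black post, 28 mm diameter at its foot, tapering, 16 mm high, with two yellow lugs along the dock's +x and -x: tips 19.5 mm from the axis, 9 mm wide, 7.5 to 13 mm above the seat. Hidden by the cover at first.
- cover: Loose orange dust cover over the dock's lugs, resting on the boss, 40 g: plain cap 53 mm in diameter, 26 mm high, with a round knob on top (20 mm diameter, 26 to 48 mm above the origin). Origin on its axis at its underside, z up. It does not lock: lifts straight off, clear of the post after 20 mm.
- cover_tray: Small open blue tray 140 x 140 x 25 mm, fixed; floor and walls 4 mm thick; origin at the centre of its underside. The cover belongs in it. Position varies.
- parts_tray: Large open blue tray 290 x 360 x 14 mm, fixed; floor and walls 4 mm thick; origin at the centre of its underside. Holds the chambers and the mouthpiece, standing upright, and two small pods that do not matter.
- chamber1: Clear round chamber, upright, 50 mm diameter, 44 mm high, 70 to 120 g, gold tube inside; origin on its axis at its underside, z up. On its flat black top: the same post and yellow lugs as on the dock, along its +x and -x. Underside: socket. Yellow stripes on its side at +x and -x. Solid to grip 18 to 44 mm above the origin, at any angle. May be absent.
- chamber2: As chamber1; may be absent. Socket of chambers and mouthpiece: two slots between two inner ledges 6 mm thick. Short white stripes low on the side mark the slots, 75 degrees clockwise (from above) of the yellow stripes. Fits over the lugs below with white stripes above them: x axis 75 degrees counterclockwise of the x axis below (or 180 more).
- chamber3: As chamber1; may be absent. Fit: enters up to 2 mm off-centre (1 mm play when down), 10 degrees in angle; drops until its underside rests flat on the part below, then turns easily 75 degrees CLOCKWISE (from above) to a hard stop: yellow stripes over yellow, x axes in line (or half a turn apart, as good). It stays where it is left.
- chamber4: As chamber1; may be absent.
- mouthpiece: Black mouthpiece, 70 g, top of the cartridge: round body 50 mm diameter, 34 mm high (solid to grip 18 to 34 mm up), above it a flat mouth 36 mm along x, 16 mm along y, up to 51 mm. Origin on its axis at its underside, z up. Same socket, stripes, entry and 75 degree clockwise turn as the chambers; no lugs on top.
- jar: Bystander: closed round jar 56 mm in diameter, 75 mm high, standing on the bench; origin at its underside. Leave alone.
- driver: Bystander: screwdriver 160 mm long, lying on the bench. Leave alone.
- gauge: Bystander: steel block 45 x 30 x 20 mm on the bench. Leave alone.
- pod3: Bystander: small finished pod 48 x 20 x 12 mm lying on the bench. Leave alone.
- pod4: Bystander: small finished pod 48 x 20 x 12 mm lying on the bench. Leave alone.
Mind the look-alikes: they are no part of the job. What is shaped like the mouthpiece but pink or purple is not meant.

How it is judged:
On the way, in this order (a step that is already met when the one before it is completed fails the run):
1. the cover lies in the small blue tray (x of cover in the frame of cover_tray between -0.07 and 0.07 m and y of cover in the frame of cover_tray between -0.07 and 0.07 m and z of cover in the frame of cover_tray below 0.06 m), for 0.2 s.
2. every chamber present is stacked upright on the dock and turned home (horizontal distance between each of chamber1, chamber2, chamber3, chamber4 and dock below 0.009 m and angle between each of chamber1, chamber2, chamber3, chamber4's own z axis and vertical below 0.08 rad and angle between the x axis of each of chamber1, chamber2, chamber3, chamber4 and the x axis of dock, either way round below 0.4 rad and (z of chamber1 in the frame of dock between 0.026 and 0.034 m or z of chamber1 in the frame of dock between 0.07 and 0.078 m or z of chamber1 in the frame of dock between 0.114 and 0.122 m or z of chamber1 in the frame of dock between 0.158 and 0.166 m) and (z of chamber2 in the frame of dock between 0.026 and 0.034 m or z of chamber2 in the frame of dock between 0.07 and 0.078 m or z of chamber2 in the frame of dock between 0.114 and 0.122 m or z of chamber2 in the frame of dock between 0.158 and 0.166 m) and (z of chamber3 in the frame of dock between 0.026 and 0.034 m or z of chamber3 in the frame of dock between 0.07 and 0.078 m or z of chamber3 in the frame of dock between 0.114 and 0.122 m or z of chamber3 in the frame of dock between 0.158 and 0.166 m) and (z of chamber4 in the frame of dock between 0.026 and 0.034 m or z of chamber4 in the frame of dock between 0.07 and 0.078 m or z of chamber4 in the frame of dock between 0.114 and 0.122 m or z of chamber4 in the frame of dock between 0.158 and 0.166 m)), for 0.2 s.
At the end, for the whole second after the job is handed in: Chambers present: on the dock axis (9 mm; tilt under 0.08 rad), down at seat heights 30, 74, 118, 162 mm (4 mm) and turned within 0.4 rad of the dock's x axis; mouthpiece locked alike above them; cover in the small blue tray; all at rest (all of step 1 and all of step 2 and horizontal distance between mouthpiece and dock below 0.009 m and angle between mouthpiece's own z axis and vertical below 0.08 rad and angle between the x axis of mouthpiece and the x axis of dock, either way round below 0.4 rad and (z of mouthpiece in the frame of dock between 0.158 and 0.166 m or z of mouthpiece in the frame of dock between 0.202 and 0.21 m) and z of mouthpiece in the frame of chamber1 above 0.038 m and z of mouthpiece in the frame of chamber2 above 0.038 m and z of mouthpiece in the frame of chamber3 above 0.038 m and z of mouthpiece in the frame of chamber4 above 0.038 m and linear speed of each of chamber1, chamber2, chamber3, chamber4, mouthpiece, cover below 0.02 m/s); the robot touches nothing.
It fails at once if a bystander on the bench (jar, screwdriver, gauge block or a pod outside the trays) was moved more than 5 cm (distance of any of pod3, pod4, jar, driver, gauge from where it was at the start of the episode above 0.05 m).
Of chamber1, chamber2, chamber3, chamber4 only 3 to 4 are there at a start; the rules pass over those that are not, and their reading is None.
At some moment in a run one of chamber1, chamber2, chamber3, chamber4, mouthpiece may be knocked a few centimetres aside while the robot is not near it.
It also fails if it takes over 210 s, if anything falls off the work surface, if the arm or the gripper's body presses on something with over 40 N, if the wrist force passes 120 N, or if a joint passes its speed limit or range.

### The arm

A 6-joint arm with a two-finger parallel gripper is mounted at the origin on the work surface. World frame = base frame: x ahead of the robot, y to its left, z up, the work surface at z = 0. Lengths are in m, angles in rad, forces in N, time in s.
With the tool pointing down it reaches from about 0.425 to 1.125 m from the base axis. Payload 14.9 kg.
Tool frame: the origin (TCP) lies on the centre line of the jaws, within the pads' length; the fingertips stand 19 mm ahead of it and the grasp point (between the pads) is the TCP (robot.tip_extent is the distance from the TCP to the fingertips, in m); y points along the fingers, z is the direction in which the jaws open and shut, and the axes are right-handed (so a half turn about y gives the same grasp; the last joint's range is limited). The gripper opens to 91 mm and grips with 3 to 60 N. Pads are 32 mm wide; open, the fingers measure 118 mm over their backs; the gripper's body (76 mm by 178 mm) begins 60 mm behind the grasp point.
Start: joints at [1.125, 0.379, 1.734, -0, 1.028, -0.033], TCP at [0.281, 0.641, 0.233] pointing down, gripper open.
Joint ranges: [-2.77, 2.77], [-0.74, 2.19], [0, 2.66], [-1.06, 4.2], [0.31, 2.87], [-3.08, 3.08]. Speed limits (rad/s): [1.89, 1.89, 2.39, 3.14, 3.14, 3.14].

### API

Orientations are given as [roll, pitch, yaw] about the fixed x, y, z axes, in that order (R = Rz(yaw) Ry(pitch) Rx(roll)).
In Python, from rig import robot gives the robot as it stands.
- The arm moves only by the tool servo_tool, never from a script. Its argument "deltas" is a list of rows, each a list of 5 numbers: the gripper command: -1 is fully open, 1 is shut, values between are in proportion, then the shift along the tool's x, y, z in cm, then the turn about the tool's y in rad. A call has exactly 10 rows; each row is the pose to reach, as a shift and turn from the pose commanded when the call began, along the tool's axes at that moment; what a row does not reach only later rows make up. A row lasts 1/10 s, in which the tool goes at most 50 mm and 8.59 degrees, less where a joint would pass 70% of its speed; a pose out of reach is approached as far as the arm can. A call with a gripper value outside its range is refused whole. The fingers move at their own pace and stop on an object; "squeeze" is the grip in N (left out, the last holds). Time passes only in rows, so rows that repeat a pose let the fingers close, or fill a call up. It gives the time, the measured TCP pose, the force and the opening at its end, in the units of the state.
- robot.sense(): the state, without advancing time (a new reading comes with each control period).
- robot.grab_frame(name): name is "scene" or "top" or "wrist"; returns a dict with "image" (384x512x3 uint8, red, green, blue), "z_map" (384x512 float32, m along the optical axis (not along the pixel's ray), 0 where there is no reading), "mtx" (3x3 intrinsics, pixels), "position" and "rotation" of the camera in the world. Camera axes: x right, y down, z forward; pixel columns grow to the right and rows downward; lengths in m; the calibration is good to about 2 mm. A picture is of the moment at which its call begins.
- robot.hand_in(): hands the job in, once; it reports no verdict.
The state is a dict: "time_s": time; "joints": joint angles; "joint_vel": joint speeds; "tau": joint torques, N m; "tcp_pos": TCP position; "orientation": TCP orientation; "contact_force": force on the tool from outside, world axes, zero at the start; "torque": the same for the moment, N m; "width": finger opening in m.
Only numpy, scipy, OpenCV 4.12 (cv2) and the standard library are available. Lean on these libraries where they do the work, as an engineer would, in place of code of your own. Each camera call takes 0.05 s, during which the arm holds its last target. There are 200 camera calls.

## Working session

There is one attempt and no reset: what is moved stays moved. The work goes in short steps, Python scripts to look and compute and a tool call to move; the robot and the scene stay as the last step left them, time stands still between calls to the robot, and variables do not carry over. Pictures are saved under pics/ and viewed, about 12 in all and at most 16, crops included, and the job is handed in when it is done.

Besides the shell and the picture viewer there is one more tool, called after "Request:" by a JSON object that holds its "api" and its "payload", one argument or row to a line. servo_tool: Moves the arm, as the interface text tells. Its arguments: {"type":"object","properties":{"deltas":{"type":"array"},"squeeze":{"type":"number"}},"required":["deltas"]}

```bash
ls; mkdir -p pics
cat > h.py <<'E'
import numpy as np, cv2
from rig import robot
from scipy.spatial.transform import Rotation as R
def grab(n):
    f=robot.grab_frame(n); f['position']=np.array(f['position']); f['rotation']=np.array(f['rotation']); f['mtx']=np.array(f['mtx']); return f
def save(f,name,crop=None,s=1):
    im=f['image'][...,::-1]
    if crop: im=im[crop[1]:crop[3],crop[0]:crop[2]]
    cv2.imwrite('pics/'+name,cv2.resize(im,None,fx=s,fy=s,interpolation=cv2.INTER_CUBIC))
def ray(f,u,v,z):
    d=f['rotation']@np.linalg.inv(f['mtx'])@np.array([u,v,1.]); p=f['position']
    return p+d*(z-p[2])/d[2]
def proj(f,p):
    q=f['mtx']@(f['rotation'].T@(np.array(p)-f['position'])); return q[:2]/q[2]
def cloud(f):
    h,w=f['z_map'].shape; v,u=np.mgrid[:h,:w]
    c=np.stack([u,v,np.ones_like(u)],-1)@np.linalg.inv(f['mtx']).T*f['z_map'][...,None]
    return c@f['rotation'].T+f['position']
def st():
    s=robot.sense(); Rm=R.from_euler('xyz',s['orientation']).as_matrix()
    print('t',s['time_s'],'tcp',np.round(s['tcp_pos'],4),'ori',np.round(s['orientation'],3),'F',np.round(s['contact_force'],1),'w',s['width'],'j',np.round(s['joints'],2)); print('Rtool',np.round(Rm,3).tolist()); return s,Rm
E
python3 - <<'E'
from h import *
st()
for n in('top','scene'):
    f=grab(n); print(n,f['position'].round(3),f['rotation'].round(3).tolist(),f['mtx'].round(1).tolist())
    save(f,n+'1.png',s=1.5); np.savez(n+'1.npz',**f)
E
```

```text
pics
t 0.0 tcp [0.2806 0.6409 0.2323] ori [-1.572  0.    -0.413] F [-0.6  0.6 -0.3] w 0.09086460065420425 j [ 1.12  0.38  1.73 -0.    1.03 -0.03]
Rtool [[0.916, -0.0, 0.401], [-0.401, -0.001, 0.916], [-0.0, -1.0, -0.001]]
top [0.356 0.091 1.114] [-2.973, -0.01, -1.546] [[389.4, 0.0, 264.5], [0.0, 389.4, 198.3], [0.0, 0.0, 1.0]]
scene [1.183 0.279 0.902] [-2.464, 0.018, 1.824] [[393.0, 0.0, 256.7], [0.0, 393.0, 189.6], [0.0, 0.0, 1.0]]
```

```bash
sed -i "s/f\['rotation'\]=np.array(f\['rotation'\]);/f['rotation']=R.from_euler('xyz',f['rotation']).as_matrix();/" h.py
```

```text
(no output)
```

View pics/top1.png

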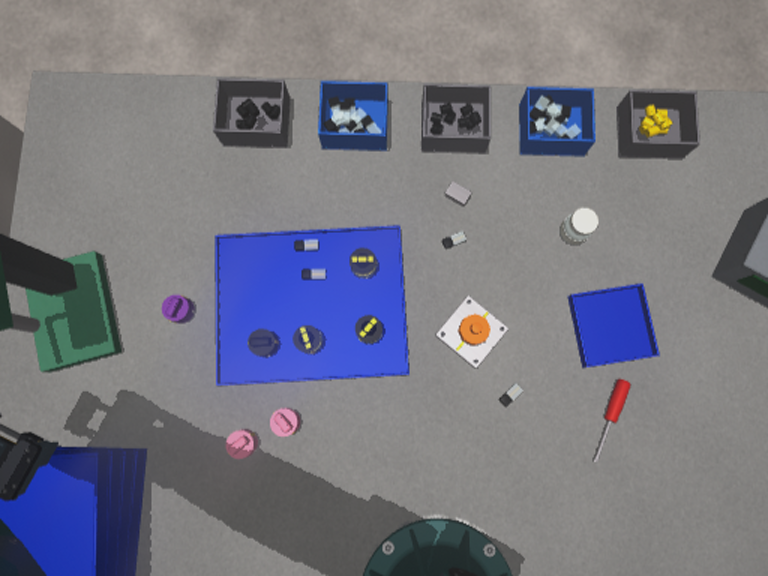

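View pics/scene1.png

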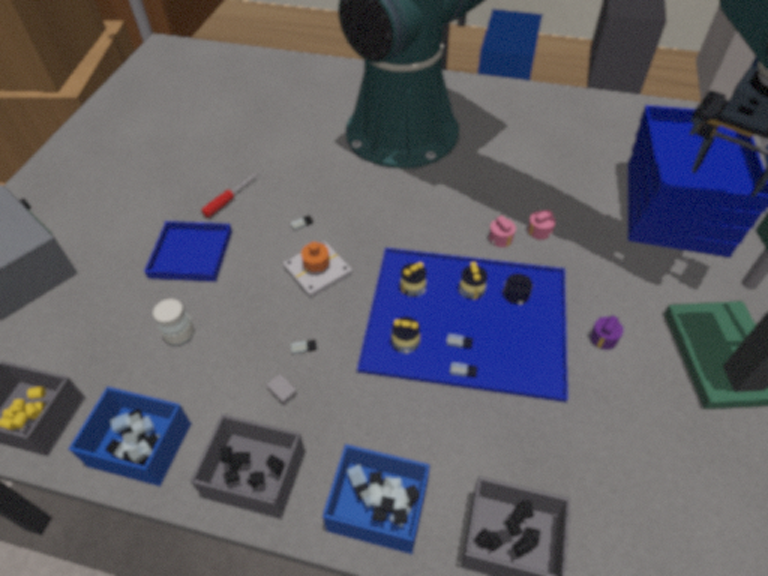

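```bash
cat >> h.py <<'E'
def comps(m,amin=15):
    n,l,s,c=cv2.connectedComponentsWithStats(m.astype(np.uint8),connectivity=8)
    return [(l==i,s[i,4],c[i]) for i in range(1,n) if s[i,4]>=amin]
def hsv(f): return cv2.cvtColor(f['image'],cv2.COLOR_RGB2HSV)
def yellow(f):
    h=hsv(f); return (h[...,0]>20)&(h[...,0]<38)&(h[...,1]>130)&(h[...,2]>100)
def axis(pts):
    u,s,v=np.linalg.svd(pts-pts.mean(0)); return np.degrees(np.arctan2(v[0,1],v[0,0]))%180
def go(p,yaw=None):
    "deltas in tool axes (cm) and turn to world target p; yaw: wanted world angle(deg) of tool z (jaw) axis mod 180"
    s,Rm=st(); d=Rm.T@(np.array(p)-s['tcp_pos'])*100
    j=np.degrees(np.arctan2(Rm[1,2],Rm[0,2]))
    t=None if yaw is None else -np.radians(np.array([(yaw-j+90)%180-90]))
    print('delta cm',d.round(2),'turn',t,'jaw',j.round(2))
E
cat > m1.py <<'E'
from h import *
for n in('top','scene'):
    f=grab(n); C=cloud(f); print(n)
    if n=='top': print('tray floor z',np.median(C[200:240,150:200,2]).round(4))
    for m,a,c in comps(yellow(f),12):
        v,u=np.nonzero(m); P=np.array([ray(f,x,y,0.061)[:2] for x,y in zip(u,v)])
        print('yel',c.round(1),a,P.mean(0).round(4),'ax',axis(P).round(1),'z',np.median(C[m][:,2]).round(4), 'on z.018',ray(f,*c,.018)[:2].round(4))
    h=hsv(f); o=(h[...,0]>5)&(h[...,0]<18)&(h[...,1]>150)&(h[...,2]>100)
    for m,a,c in comps(o,60):
        t=C[m]; k=t[:,2]>.07; kk=(t[:,2]>.05)&(t[:,2]<.062)
        print('orange',c,a,'knob',t[k].mean(0).round(4),'cap',t[kk].mean(0).round(4),'z',np.percentile(t[:,2],[5,50,95]).round(4))
    b=(h[...,0]>110)&(h[...,0]<128)&(h[...,1]>180)&(h[...,2]>60)
    for m,a,c in comps(b,800):
        v,u=np.nonzero(m); r=cv2.minAreaRect(np.c_[u,v].astype(np.float32)); print('blue',a,ray(f,*r[0],0.0125).round(3),np.array([ray(f,*q,.02)[:2] for q in cv2.boxPoints(r)]).round(3).tolist())
    # dark tops in parts tray
    X=C[...,0];Y=C[...,1]; m=(C[...,2]>.03)&(C[...,2]<.07)&(X>.35)&(X<.75)&(Y>.0)&(Y<.55)
    for m,a,c in comps(m,60):
        t=C[m]; zt=np.percentile(t[:,2],97); print('obj',c.round(1),a,'ctr',t[:,:2].mean(0).round(4),'zmax',zt.round(4))
E
python3 m1.py
```

```text
top
tray floor z 0.0044
yel [436.7  80.6] 300 [ 0.8948 -0.4073] ax 150.5 z 0.0453 on z.018 [ 0.9168 -0.4276]
yel [245.3 217.7] 36 [0.4796 0.1353] ax 140.7 z 0.0616 on z.018 [0.4846 0.1372]
orange [315.98684211 219.23684211] 304 knob [ 0.4728 -0.0483  0.1454] cap [ 0.4808 -0.0575  0.0561] z [0.0527 0.0567 0.0791]
blue 4852 [0.563 0.221 0.012] [[0.467, 0.391], [0.694, 0.378], [0.659, 0.044], [0.434, 0.068]]
blue 2067 [ 0.501 -0.327  0.012] [[0.556, -0.249], [0.585, -0.376], [0.445, -0.398], [0.417, -0.273]]
blue 3697 [0.125 0.666 0.012] [[0.149, 0.803], [0.264, 0.678], [0.105, 0.522], [-0.004, 0.646]]
obj [241.5 174.2] 264 ctr [0.6027 0.1505] zmax 0.0641
obj [116.6 205.1] 253 ctr [0.508  0.4951] zmax 0.0529
obj [245.4 219.1] 268 ctr [0.4769 0.1354] zmax 0.0641
obj [204.3 225.6] 276 ctr [0.4561 0.2469] zmax 0.0631
obj [173.9 228. ] 266 ctr [0.4481 0.3313] zmax 0.0559
scene
yel [274.3 179.2] 47 [0.483  0.1332] ax 138.3 z 0.0615 on z.018 [0.4473 0.1257]
yel [316.5 181.3] 45 [0.4628 0.2491] ax 21.7 z 0.0607 on z.018 [0.4261 0.2476]
yel [270.6 215.4] 59 [0.6062 0.1514] ax 92.2 z 0.0614 on z
[... 173 characters left out ...]
0.9071 -0.4352]
orange [209.92083333 170.80416667] 240 knob [ 0.4865 -0.0575  0.0772] cap [ 0.4915 -0.055   0.0565] z [0.0392 0.057  0.0784]
blue 6180 [0.041 0.688 0.012] [[0.271, 0.518], [-0.222, 0.56], [-0.212, 0.883], [0.263, 0.782]]
blue 1434 [ 0.503 -0.332  0.012] [[0.586, -0.376], [0.452, -0.442], [0.426, -0.274], [0.561, -0.22]]
blue 8723 [0.542 0.258 0.012] [[0.694, 0.09], [0.404, 0.043], [0.382, 0.447], [0.664, 0.433]]
obj [275.  183.2] 257 ctr [0.4874 0.1364] zmax 0.0632
obj [315.3 184.7] 271 ctr [0.4656 0.2474] zmax 0.063
obj [345.2 189.3] 223 ctr [0.4574 0.3308] zmax 0.0566
obj [269.8 220. ] 303 ctr [0.6134 0.1513] zmax 0.0635
obj [405.2 218.3] 258 ctr [0.5151 0.4955] zmax 0.0528
```

```bash
python3 -c "
from h import *
go([.486,-.057,.233])"
```

```text
t 0.2 tcp [0.2808 0.641  0.2326] ori [-1.571 -0.    -0.413] F [-0.1 -0.1  0.2] w 0.09100443635004976 j [ 1.12  0.38  1.73 -0.    1.03 -0.03]
Rtool [[0.916, -0.0, 0.401], [-0.401, -0.001, 0.916], [0.0, -1.0, -0.001]]
delta cm [ 4.68e+01 -1.00e-02 -5.57e+01] turn None jaw 66.35
```

Request:
{"api": "servo_tool", "payload": {
  "deltas": [
    [-1, 4, 0, -5, 0],
    [-1, 8, 0, -9.5, 0],
    [-1, 12, 0, -14, 0],
    [-1, 16, 0, -19, 0],
    [-1, 20, 0, -23.5, 0],
    [-1, 24, 0, -28, 0],
    [-1, 28, 0, -33, 0],
    [-1, 31, 0, -37, 0],
    [-1, 34, 0, -40.5, 0],
    [-1, 36, 0, -43, 0]
  ],
  "squeeze": 15
}}

```text
time_s: 1.2
tcp_pos: [0.4218, 0.1597, 0.2331]
orientation: [-1.57, -0.0, -0.412]
contact_force: [1.0, -0.2, -0.8]
width: 0.091
```

Request:
{"api": "servo_tool", "payload": {
  "deltas": [
    [-1, 2.5, 0, -3, 0],
    [-1, 5, 0, -6, 0],
    [-1, 7.5, 0, -9, 0],
    [-1, 9.5, 0, -11.5, 0],
    [-1, 10.8, 0, -12.7, 0],
    [-1, 10.8, 0, -12.7, 0],
    [-1, 10.8, 0, -12.7, 0],
    [-1, 10.8, 0, -12.7, 0],
    [-1, 10.8, 0, -12.7, 0],
    [-1, 10.8, 0, -12.7, 0]
  ]
}}

```text
time_s: 2.2
tcp_pos: [0.4696, 0.0025, 0.233]
orientation: [-1.571, -0.0, -0.412]
contact_force: [-0.9, 0.8, 0.2]
width: 0.0911
```

```bash
cat > wr.py <<'E'
from h import *
import sys
s,Rm=st(); f=grab('wrist'); print(f['position'].round(3)-s['tcp_pos'],f['rotation'].round(2).tolist())
print('tcp px',proj(f,s['tcp_pos']),'below', proj(f,s['tcp_pos']*[1,1,0]+[0,0,.07]))
save(f,sys.argv[1],s=1.3)
C=cloud(f)
for nm,m in(('knob',(C[...,2]>.073)&(C[...,2]<.085)),('cap',(C[...,2]>.052)&(C[...,2]<.06))):
    for m,a,c in comps(m,40):
        v,u=np.nonzero(m); cc,r=cv2.minEnclosingCircle(np.c_[u,v].astype(np.float32)); z=np.median(C[m][:,2])
        print(nm,a,cc,r,ray(f,*cc,z).round(4),C[m].mean(0).round(4))
E
python3 wr.py w1.png
```

```text
t 2.2 tcp [0.4696 0.0025 0.233 ] ori [-1.571 -0.    -0.412] F [-0.9  0.8  0.2] w 0.09110597058818404 j [-0.04  0.01  2.19  0.    0.95 -1.2 ]
Rtool [[0.916, 0.0, 0.4], [-0.4, 0.0, 0.916], [0.0, -1.0, 0.0]]
[-0.06857162  0.02948745  0.15304768] [[0.4, 0.88, 0.24], [0.92, -0.39, -0.11], [0.0, 0.26, -0.96]]
tcp px [253.16373791 258.96454743] below [252.27508855 181.47723601]
knob 349 (198.27586364746094, 218.1724090576172) 10.686978340148926 [ 0.4797 -0.0571  0.0791] [ 0.4797 -0.0572  0.0788]
cap 229 (493.5060119628906, 54.55421829223633) 18.615333557128906 [0.4519 0.2437 0.057 ] [0.4541 0.2384 0.0567]
cap 157 (382.5, 129.0) 21.360109329223633 [0.4749 0.1333 0.057 ] [0.4718 0.1288 0.0568]
cap 1833 (201.5, 210.5) 28.15147590637207 [ 0.4793 -0.0569  0.0573] [ 0.4789 -0.0563  0.0572]
cap 177 (438.6867980957031, 237.90660095214844) 20.36427116394043 [0.6027 0.1522 0.0571] [0.5952 0.1485 0.0567]
```

View pics/w1.png

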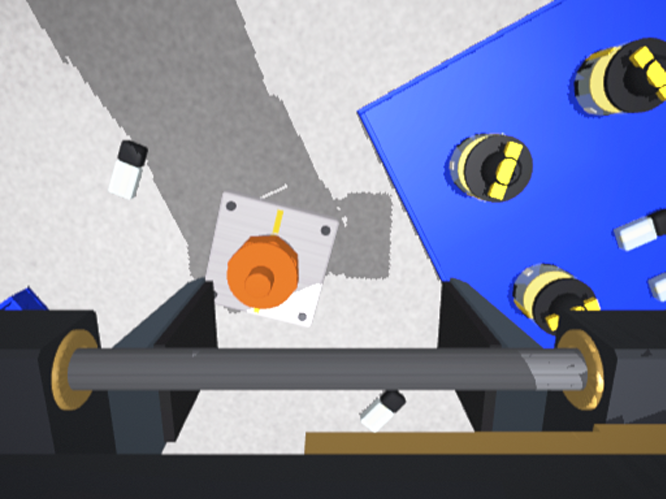

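```bash
python3 -c "
from h import *
go([.480,-.057,.077]);go([.48,-.057,.077],-45)"
```

```text
t 2.25 tcp [0.4696 0.0024 0.233 ] ori [-1.571 -0.    -0.412] F [0.1 0.3 0.2] w 0.09132234679177599 j [-0.04  0.01  2.19  0.    0.95 -1.2 ]
Rtool [[0.916, 0.0, 0.4], [-0.4, 0.0, 0.916], [0.0, -1.0, 0.0]]
delta cm [ 3.33 15.6  -5.03] turn None jaw 66.4
t 2.25 tcp [0.4696 0.0024 0.233 ] ori [-1.571 -0.    -0.412] F [0.1 0.3 0.2] w 0.09132234679177599 j [-0.04  0.01  2.19  0.    0.95 -1.2 ]
Rtool [[0.916, 0.0, 0.4], [-0.4, 0.0, 0.916], [0.0, -1.0, 0.0]]
delta cm [ 3.33 15.6  -5.03] turn [-1.19732873] jaw 66.4
```

Request:
{"api": "servo_tool", "payload": {
  "deltas": [
    [-1, 1.5, 0, -2.5, 0],
    [-1, 3.3, 0, -5, 0],
    [-1, 3.3, 4, -5, 0],
    [-1, 3.3, 8, -5, 0],
    [-1, 3.3, 12, -5, 0],
    [-1, 3.3, 14.5, -5, 0],
    [-1, 3.3, 15.6, -5, 0],
    [-1, 3.3, 15.6, -5, 0],
    [1, 3.3, 15.6, -5, 0],
    [1, 3.3, 15.6, -5, 0]
  ]
}}

```text
time_s: 3.25
tcp_pos: [0.4809, -0.0572, 0.0783]
orientation: [-1.57, -0.002, -0.413]
contact_force: [-0.1, 0.4, 0.5]
width: 0.0778
```

Request:
{"api": "servo_tool", "payload": {
  "deltas": [
    [1, 0, 0, 0, 0],
    [1, 0, 0, 0, 0],
    [1, 0, 0, 0, 0],
    [1, 0, -1, 0, 0],
    [1, 0, -2, 0, 0],
    [1, 0, -4, 0, 0],
    [1, 0, -7, 0, 0],
    [1, 0, -10, 0, 0],
    [1, 0, -12, 0, 0],
    [1, 0, -12, 0, 0]
  ]
}}

```text
time_s: 4.25
tcp_pos: [0.4814, -0.0574, 0.2004]
orientation: [-1.57, -0.005, -0.413]
contact_force: [0.9, -0.0, -0.3]
width: 0.0007
```

```bash
cat > dock.py <<'E'
from h import *
s,Rm=st(); f=grab('wrist'); C=cloud(f); y=yellow(f); print('tcp px z.03',proj(f,s['tcp_pos']*[1,1,0]+[0,0,.035]))
save(f,'w2.png',s=1.3)
for m,a,c in comps(y,6):
    z=np.median(C[m][:,2]); print(c.round(1),a,'z',z.round(4),ray(f,*c,z).round(4),'@.018',ray(f,*c,.018)[:2].round(4))
E
python3 dock.py; python3 -c "
from h import *
go([.50,-.326,.2])"
```

```text
t 4.25 tcp [ 0.4814 -0.0574  0.2004] ori [-1.57  -0.005 -0.413] F [ 0.9 -0.  -0.3] w 0.0006599327184695561 j [-0.17  0.08  2.18 -0.    0.87 -1.32]
Rtool [[0.916, 0.005, 0.401], [-0.401, -0.001, 0.916], [0.005, -1.0, 0.001]]
tcp px z.03 [252.04687553 179.94577519]
[473.7  81.4] 506 z 0.0623 [0.4724 0.1401 0.0623] @.018 [0.4816 0.1657]
[461.8 107.9] 204 z 0.0619 [0.4889 0.1264 0.0619] @.018 [0.5005 0.1497]
[434.7 117.3] 19 z 0.0319 [0.4951 0.1177 0.0319] @.018 [0.4987 0.124 ]
[258.4 147.4] 18 z 0.0201 [ 0.4577 -0.0403  0.0201] @.018 [ 0.458  -0.0403]
[275.2 170. ] 6 z 0.0571 [ 0.4765 -0.0333  0.0571] @.018 [ 0.4851 -0.034 ]
[279.5 185.1] 28 z 0.0573 [ 0.4905 -0.0351  0.0573] @.018 [ 0.5009 -0.036 ]
[469.1 216.6] 93 z 0.0254 [0.6053 0.126  0.0254] @.018 [0.6097 0.1295]
[504.1 225.1] 180 z 0.0618 [0.6044 0.1357 0.0618] @.018 [0.6334 0.1603]
t 4.3 tcp [ 0.4806 -0.0573  0.1987] ori [-1.57  -0.003 -0.413] F [-0.4 -0.4 -0.4] w 0.0008016966028803801 j [-0.17  0.08  2.18 -0.    0.87 -1.32]
Rtool [[0.916, 0.003, 0.401], [-0.401, -0.001, 0.916], [0.003, -1.0, 0.001]]
delta cm [ 12.55  -0.11 -23.84] turn None jaw 66.35
```

Request:
{"api": "servo_tool", "payload": {
  "deltas": [
    [-1, 0, -1, 0, 0],
    [-1, 0, -3, 0, 0],
    [-1, 0, -5, 0, 0],
    [-1, 0, -5, 0, 0],
    [-1, 0, -5, 0, 0],
    [-1, 0, -5, 0, 0],
    [-1, 0, -5, 0, 0],
    [-1, 0, -5, 0, 0],
    [-1, 0, -5, 0, 0],
    [-1, 0, -5, 0, 0]
  ]
}}

```text
time_s: 5.3
tcp_pos: [0.4799, -0.0571, 0.2468]
orientation: [-1.571, 0.0, -0.413]
contact_force: [0.0, -0.2, 0.6]
width: 0.0774
```

```bash
python3 wr.py w3.png
```

```text
t 5.3 tcp [ 0.4799 -0.0571  0.2468] ori [-1.571  0.    -0.413] F [ 0.  -0.2  0.6] w 0.07740600467321611 j [-0.17  0.01  2.15 -0.    0.98 -1.32]
Rtool [[0.916, -0.0, 0.401], [-0.401, 0.0, 0.916], [-0.0, -1.0, -0.0]]
[-0.06885971  0.02912912  0.15324628] [[0.4, 0.88, 0.24], [0.92, -0.39, -0.11], [0.0, 0.26, -0.96]]
tcp px [253.19466357 258.98917128] below [252.27194951 178.29271835]
knob 334 (251.5, 180.85000610351562) 10.453442573547363 [ 0.4799 -0.058   0.0792] [ 0.4799 -0.0579  0.079 ]
cap 182 (434.5, 91.5) 22.192440032958984 [0.4745 0.1341 0.057 ] [0.4724 0.1285 0.0567]
cap 1846 (251.7058868408203, 175.0) 27.582561492919922 [ 0.4791 -0.0574  0.0573] [ 0.4791 -0.0575  0.0572]
cap 165 (480.5, 204.5) 16.324926376342773 [0.6029 0.1473 0.0567] [0.5955 0.1455 0.0564]
```

View pics/w3.png

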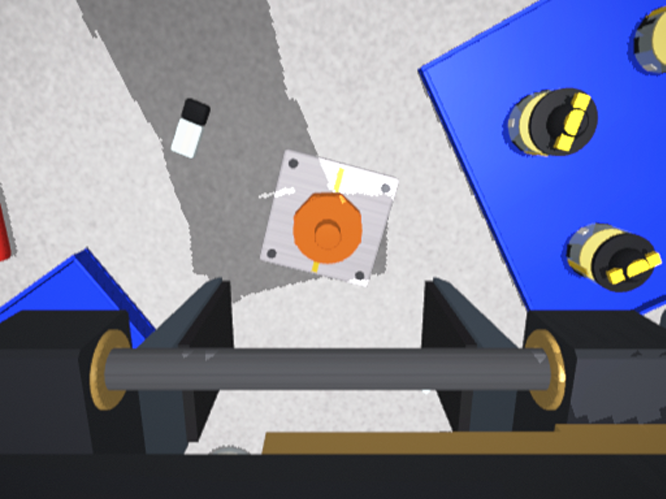

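Request:
{"api": "servo_tool", "payload": {
  "deltas": [
    [0.1, 0, 4, 0, 0],
    [0.1, 0, 8, 0, 0],
    [0.1, 0, 12, 0, 0],
    [0.1, 0, 15, 0, 0],
    [0.1, 0, 17, 0, 0],
    [0.1, 0, 17, 0, 0],
    [1, 0, 17, 0, 0],
    [1, 0, 17, 0, 0],
    [1, 0, 17, 0, 0],
    [1, 0, 17, 0, 0]
  ]
}}

```text
time_s: 6.35
tcp_pos: [0.4799, -0.0572, 0.0771]
orientation: [-1.571, -0.0, -0.413]
contact_force: [0.3, 0.6, -1.1]
width: 0.0196
```

Request:
{"api": "servo_tool", "payload": {
  "deltas": [
    [1, 0, 0, 0, 0],
    [1, 0, 0, 0, 0],
    [1, 0, 0, 0, 0],
    [1, 0, 0, 0, 0],
    [1, 0, 0, 0, 0],
    [1, 0, -1, 0, 0],
    [1, 0, -3, 0, 0],
    [1, 0, -6, 0, 0],
    [1, 0, -9, 0, 0],
    [1, 0, -9, 0, 0]
  ]
}}

```text
time_s: 7.35
tcp_pos: [0.4819, -0.0574, 0.1709]
orientation: [-1.569, -0.006, -0.413]
contact_force: [1.1, -0.0, -0.7]
width: 0.0194
```

```bash
python3 dock.py; python3 -c "
from h import *
go([.50,-.326,.165])"
```

```text
t 7.35 tcp [ 0.4819 -0.0574  0.1709] ori [-1.569 -0.006 -0.413] F [ 1.1 -0.  -0.7] w 0.019409529778169975 j [-0.17  0.13  2.19  0.    0.81 -1.32]
Rtool [[0.916, 0.006, 0.401], [-0.401, -0.001, 0.916], [0.006, -1.0, 0.001]]
tcp px z.03 [252.1579883  187.77541254]
[499.   78.9] 606 z 0.0623 [0.4724 0.14   0.0623] @.018 [0.4825 0.1685]
[484.9 108.4] 256 z 0.062 [0.4888 0.1261 0.062 ] @.018 [0.5017 0.152 ]
[452.4 118.8] 30 z 0.0276 [0.4963 0.1194 0.0276] @.018 [0.499  0.1242]
[259.8 148.7] 53 z 0.0198 [ 0.4558 -0.0387  0.0198] @.018 [ 0.456  -0.0387]
[258.2 157.5] 13 z 0.0297 [ 0.4607 -0.0425  0.0297] @.018 [ 0.4626 -0.043 ]
[255.1 173.3] 139 z 0.0444 [ 0.4693 -0.0493  0.0444] @.018 [ 0.4747 -0.0513]
[251.5 183.5] 53 z 0.0446 [ 0.4761 -0.0555  0.0446] @.018 [ 0.4821 -0.0581]
[488.4 226.6] 119 z 0.0261 [0.6049 0.1256 0.0261] @.018 [0.6101 0.1298]
t 7.4 tcp [ 0.481  -0.0573  0.1691] ori [-1.57  -0.004 -0.413] F [-0.2  0.3 -0.5] w 0.019384293353813604 j [-0.17  0.13  2.2   0.    0.81 -1.32]
Rtool [[0.916, 0.004, 0.401], [-0.401, -0.001, 0.916], [0.004, -1.0, 0.001]]
delta cm [ 12.51   0.44 -23.85] turn None jaw 66.35
```

Request:
{"api": "servo_tool", "payload": {
  "deltas": [
    [1, 1, 0, -2, 0],
    [1, 3, 0, -6, 0],
    [1, 5, 0, -10, 0],
    [1, 7.1, 0, -13.5, 0],
    [1, 9, 0, -17, 0],
    [1, 11, 0, -20.5, 0],
    [1, 12, 0, -22.8, 0],
    [1, 12.5, 0, -23.9, 0],
    [1, 12.5, 0, -23.9, 0],
    [1, 12.5, 0, -23.9, 0]
  ]
}}

```text
time_s: 8.4
tcp_pos: [0.4981, -0.3252, 0.1664]
orientation: [-1.57, 0.001, -0.413]
contact_force: [-0.6, 0.4, -0.6]
width: 0.0192
```

```bash
python3 -c "
from h import *
go([.50,-.326,.054])
f=grab('top');save(f,'t2.png',(360,160,470,270),4)"
```

```text
t 8.4 tcp [ 0.4981 -0.3252  0.1664] ori [-1.57e+00  1.00e-03 -4.13e-01] F [-0.6  0.4 -0.6] w 0.01922197660002582 j [-0.62  0.31  1.98  0.    0.86 -1.78]
Rtool [[0.916, -0.001, 0.401], [-0.401, 0.001, 0.916], [-0.001, -1.0, 0.0]]
delta cm [ 0.22 11.24 -0.  ] turn None jaw 66.35
```

Request:
{"api": "servo_tool", "payload": {
  "deltas": [
    [1, 0, 3, 0, 0],
    [1, 0, 6, 0, 0],
    [1, 0, 9, 0, 0],
    [1, 0, 10.5, 0, 0],
    [1, 0, 11.4, 0, 0],
    [1, 0, 11.4, 0, 0],
    [1, 0, 11.4, 0, 0],
    [-0.1, 0, 11.4, 0, 0],
    [-0.1, 0, 11.4, 0, 0],
    [-0.1, 0, 11.4, 0, 0]
  ]
}}

```text
time_s: 9.45
tcp_pos: [0.4988, -0.3264, 0.0536]
orientation: [-1.571, -0.001, -0.413]
contact_force: [0.4, 0.2, -0.3]
width: 0.0405
```

Request:
{"api": "servo_tool", "payload": {
  "deltas": [
    [-1, 0, 0, 0, 0],
    [-1, 0, -1, 0, 0],
    [-1, 0, -4, 0, 0],
    [-1, 0, -8, 0, 0],
    [-1, 0, -12, 0, 0],
    [-1, 0, -16, 0, 0],
    [-1, 0, -19, 0, 0],
    [-1, 0, -19, 0, 0],
    [-1, 0, -19, 0, 0],
    [-1, 0, -19, 0, 0]
  ]
}}

```text
time_s: 10.45
tcp_pos: [0.4979, -0.3258, 0.242]
orientation: [-1.57, 0.002, -0.413]
contact_force: [-0.8, 0.3, 0.4]
width: 0.0914
```

```bash
python3 wr.py w4.png; python3 -c "
from h import *
go([.472,-.055,.24])"
```

```text
t 10.45 tcp [ 0.4979 -0.3258  0.242 ] ori [-1.57   0.002 -0.413] F [-0.8  0.3  0.4] w 0.09140291790048304 j [-0.62  0.21  1.94  0.    0.99 -1.78]
Rtool [[0.916, -0.001, 0.401], [-0.401, 0.001, 0.916], [-0.002, -1.0, 0.0]]
[-0.06894116  0.02881205  0.15302391] [[0.4, 0.88, 0.24], [0.92, -0.39, -0.1], [0.0, 0.26, -0.96]]
tcp px [253.17804627 258.91122687] below [252.20682857 179.56026577]
cap 253 (251.0, 178.27777099609375) 9.402787208557129 [ 0.4998 -0.3279  0.0533] [ 0.4998 -0.3278  0.0533]
t 10.5 tcp [ 0.4979 -0.3258  0.2417] ori [-1.57   0.002 -0.413] F [-1.1 -0.6 -0.6] w 0.09109977355041315 j [-0.62  0.21  1.94  0.    0.99 -1.78]
Rtool [[0.916, -0.002, 0.401], [-0.401, 0.001, 0.916], [-0.002, -1.0, 0.0]]
delta cm [-13.24   0.21  23.76] turn None jaw 66.35
```

Request:
{"api": "servo_tool", "payload": {
  "deltas": [
    [-1, -2, 0, 4, 0],
    [-1, -4, 0, 8, 0],
    [-1, -6, 0, 12, 0],
    [-1, -8.5, 0, 16, 0],
    [-1, -10.5, 0, 19.5, 0],
    [-1, -12.5, 0, 23, 0],
    [-1, -12.6, 0, 23.9, 0],
    [-1, -12.6, 0, 23.9, 0],
    [-1, -12.6, 0, 23.9, 0],
    [-1, -12.6, 0, 23.9, 0]
  ]
}}

```text
time_s: 11.5
tcp_pos: [0.479, -0.0577, 0.2426]
orientation: [-1.571, 0.001, -0.414]
contact_force: [-0.5, -0.4, 1.1]
width: 0.0914
```

```bash
sed -i s/w2.png/w5.png/ dock.py; python3 dock.py
python3 - <<'E'
from h import *
f=grab('wrist'); C=cloud(f); T=robot.sense()['tcp_pos']
near=np.hypot(C[...,0]-.48,C[...,1]+.057)<.08
# boss top z~.03 disk
for lo,hi,nm in((.027,.033,'boss'),(.014,.0225,'plate'),(.04,.05,'post')):
    m=near&(C[...,2]>lo)&(C[...,2]<hi)
    for mm,a,c in comps(m,100):
        P=C[mm][:,:2].astype(np.float32)
        cc,r=cv2.minEnclosingCircle(P); print(nm,a,np.round(cc,4),round(r,4),'rect',cv2.minAreaRect(P*1000), 'mean',P.mean(0).round(4),np.median(C[mm][:,2]).round(4))
E
```

```text
t 11.5 tcp [ 0.479  -0.0577  0.2426] ori [-1.571e+00  1.000e-03 -4.140e-01] F [-0.5 -0.4  1.1] w 0.09142197390808712 j [-0.17  0.01  2.16 -0.    0.97 -1.33]
Rtool [[0.916, -0.001, 0.402], [-0.402, 0.0, 0.916], [-0.001, -1.0, -0.0]]
tcp px z.03 [252.22798005 171.88266109]
[507.5   8.5] 26 z 0.0165 [0.433  0.2385 0.0165] @.018 [0.4329 0.2374]
[443.6  93.5] 540 z 0.0622 [0.4772 0.1363 0.0622] @.018 [0.4861 0.1581]
[416.3 118.2] 14 z 0.0347 [0.4952 0.1179 0.0347] @.018 [0.4991 0.1246]
[261.2 138.3] 44 z 0.0197 [ 0.452  -0.0353  0.0197] @.018 [ 0.4522 -0.0353]
[256.  162.3] 92 z 0.0443 [ 0.4696 -0.0494  0.0443] @.018 [ 0.474  -0.0509]
[251.1 180.5] 215 z 0.0445 [ 0.4851 -0.0617  0.0445] @.018 [ 0.4908 -0.0642]
[244.  202.3] 63 z 0.02 [ 0.5102 -0.0815  0.02  ] @.018 [ 0.5108 -0.0818]
[498.1 204.5] 277 z 0.0623 [0.6039 0.1578 0.0623] @.018 [0.6296 0.1826]
[447.8 207. ] 68 z 0.0265 [0.6051 0.1257 0.0265] @.018 [0.6095 0.1292]
[476.8 213.4] 141 z 0.0619 [0.6048 0.136  0.0619] @.018 [0.6304 0.1576]
[458.  307.8] 26 z 0.3244 [ 0.4733 -0.0031  0.3244] @.018 [0.7428 0.1061]
boss 1046 [ 0.4808 -0.0577] 0.0256 rect ((480.4865417480469, -58.23341369628906), (49.28640365600586, 49.41096496582031), 72.15156555175781) mean [ 0.479  -0.0574] 0.0313
plate 6098 [ 0.4801 -0.058 ] 0.0689 rect ((480.53021240234375, -58.11119079589844), (100.04182434082031, 99.84320068359375), 51.50178146362305) mean [ 0.4774 -0.0568] 0.0193
post 505 [ 0.4802 -0.0586] 0.0199 rect ((480.0870666503906, -58.191497802734375), (24.933982849121094, 37.85944747924805), 78.65110778808594) mean [ 0.4797 -0.0578] 0.0445
```

View pics/w5.png

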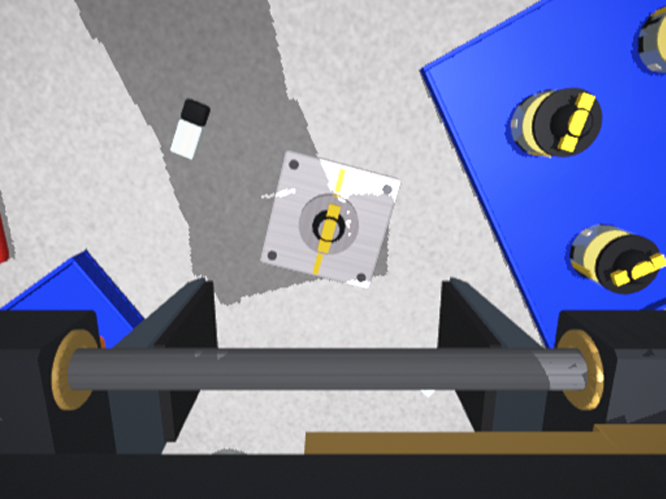

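Request:
{"api": "servo_tool", "payload": {
  "deltas": [
    [-1, -1.5, 0, 3, 0],
    [-1, -3, 0, 7, 0],
    [-1, -4.5, 0, 11, 0],
    [-1, -6, 0, 14.5, 0],
    [-1, -7.2, 0, 17, 0],
    [-1, -7.7, 0, 17.7, 0],
    [-1, -7.7, 0, 17.7, 0],
    [-1, -7.7, 0, 17.7, 0],
    [-1, -7.7, 0, 17.7, 0],
    [-1, -7.7, 0, 17.7, 0]
  ]
}}

```text
time_s: 12.6
tcp_pos: [0.4796, 0.1354, 0.243]
orientation: [-1.571, -0.0, -0.414]
contact_force: [-0.7, -0.0, -0.3]
width: 0.091
```

```bash
cat > ch.py <<'E'
from h import *
import sys
# usage: ch.py x y basez [pic]
x,y,bz=map(float,sys.argv[1:4]); s,Rm=st(); f=grab('wrist'); C=cloud(f)
if len(sys.argv)>4: save(f,sys.argv[4],s=1.3)
near=np.hypot(C[...,0]-x,C[...,1]-y)<.045
top=near&(C[...,2]>bz+.041)&(C[...,2]<bz+.049)
lug=near&(C[...,2]>bz+.052)&(C[...,2]<bz+.0625)&yellow(f)
post=near&(C[...,2]>bz+.052)&(C[...,2]<bz+.0625)
h,w=top.shape
for nm,m in(('top',top),('lug',lug),('post',post)):
    P=C[m][:,:2].astype(np.float32)
    if len(P)<10: print(nm,len(P)); continue
    cc,r=cv2.minEnclosingCircle(P); rc=cv2.minAreaRect(P*1000); v,u=np.nonzero(m)
    print(nm,len(P),'circ',np.round(cc,4),round(r,4),'rect ctr',np.round(np.array(rc[0])/1000,4),np.round(rc[1],1),'ax',axis(P).round(1),'mean',P.mean(0).round(4),'z',np.median(C[m][:,2]).round(4),'px',u.min(),u.max(),v.min(),v.max())
E
python3 ch.py .48 .134 .004 w6.png
```

```text
t 12.6 tcp [0.4796 0.1354 0.243 ] ori [-1.571 -0.    -0.414] F [-0.7 -0.  -0.3] w 0.09102642734848106 j [ 0.23  0.04  2.13 -0.    0.97 -0.93]
Rtool [[0.915, 0.0, 0.402], [-0.402, -0.0, 0.915], [0.0, -1.0, -0.0]]
top 1242 circ [0.4777 0.1364] 0.0253 rect ctr [0.4774 0.1366] [48.2 49.3] ax 48.7 mean [0.4762 0.1372] z 0.0493 px 229 276 148 195
lug 354 circ [0.4784 0.1376] 0.0201 rect ctr [0.4776 0.1366] [ 9.4 39.5] ax 140.8 mean [0.4772 0.1367] z 0.0623 px 243 262 155 194
post 589 circ [0.4784 0.1376] 0.0201 rect ctr [0.4771 0.1366] [25.4 38.3] ax 140.1 mean [0.4763 0.1369] z 0.0622 px 240 265 155 194
```

Request:
{"api": "servo_tool", "payload": {
  "deltas": [
    [-0.5, -0.25, 4, 0.05, 0],
    [-0.5, -0.25, 8, 0.05, 0],
    [-0.5, -0.25, 12, 0.05, 0],
    [-0.5, -0.25, 16, 0.05, 0],
    [-0.5, -0.25, 19, 0.05, 0],
    [-0.5, -0.25, 20.1, 0.05, 0],
    [-0.5, -0.25, 20.1, 0.05, 0],
    [1, -0.25, 20.1, 0.05, 0],
    [1, -0.25, 20.1, 0.05, 0],
    [1, -0.25, 20.1, 0.05, 0]
  ],
  "squeeze": 25
}}

```text
time_s: 13.65
tcp_pos: [0.4783, 0.1379, 0.0433]
orientation: [-1.569, -0.002, -0.413]
contact_force: [-1.9, -0.5, 8.9]
width: 0.0493
```

Request:
{"api": "servo_tool", "payload": {
  "deltas": [
    [1, 0, 0, 0, 0],
    [1, 0, 0, 0, 0],
    [1, 0, -1, 0, 0],
    [1, 0, -3, 0, 0],
    [1, 0, -6, 0, 0],
    [1, 0, -9, 0, 0],
    [1, 0, -12, 0, 0],
    [1, 0, -12, 0, 0],
    [1, 0, -12, 0, 0],
    [1, 0, -12, 0, 0]
  ]
}}

```text
time_s: 14.65
tcp_pos: [0.4767, 0.1376, 0.1613]
orientation: [-1.571, 0.001, -0.413]
contact_force: [-0.7, -0.4, -1.1]
width: 0.0495
```

```bash
python3 ch.py .4775 .1366 .124; python3 -c "
from h import *
go([.4803,-.0582,.162])"
```

```text
t 14.65 tcp [0.4767 0.1376 0.1613] ori [-1.571e+00  1.000e-03 -4.130e-01] F [-0.7 -0.4 -1.1] w 0.04948299570492633 j [ 0.23  0.17  2.17  0.    0.8  -0.92]
Rtool [[0.916, -0.001, 0.401], [-0.401, -0.0, 0.916], [-0.001, -1.0, -0.001]]
top 4125 circ [0.4671 0.1409] 0.0359 rect ctr [0.4739 0.1337] [68.1 50.5] ax 63.2 mean [0.467  0.1409] z 0.1675 px 172 331 212 311
lug 966 circ [0.4763 0.1372] 0.0202 rect ctr [0.4764 0.1373] [10.  39.8] ax 140.9 mean [0.4735 0.139 ] z 0.1804 px 231 274 231 318
post 2384 circ [0.4663 0.1412] 0.037 rect ctr [0.4765 0.1376] [72.6 40.1] ax 73.0 mean [0.4692 0.14  ] z 0.1805 px 162 341 231 319
t 14.7 tcp [0.4766 0.1376 0.1611] ori [-1.572e+00  1.000e-03 -4.130e-01] F [-0.1 -0.5 -1.2] w 0.049042617466553445 j [ 0.23  0.17  2.17 -0.    0.8  -0.92]
Rtool [[0.916, -0.002, 0.401], [-0.401, -0.0, 0.916], [-0.001, -1.0, -0.001]]
delta cm [  8.19  -0.09 -17.79] turn None jaw 66.35
```

Request:
{"api": "servo_tool", "payload": {
  "deltas": [
    [1, 0.5, 0, -1, -0.13],
    [1, 1.5, 0, -3, -0.27],
    [1, 2.5, 0, -5.5, -0.4],
    [1, 3.7, 0, -8, -0.54],
    [1, 4.8, 0, -10.5, -0.67],
    [1, 6, 0, -13, -0.81],
    [1, 7, 0, -15, -0.94],
    [1, 7.7, 0, -16.7, -1.08],
    [1, 8.2, 0, -17.8, -1.21],
    [1, 8.2, 0, -17.8, -1.32]
  ]
}}

```text
time_s: 15.7
tcp_pos: [0.4805, -0.0593, 0.1609]
orientation: [-1.569, 0.001, 0.911]
contact_force: [0.0, -0.1, 0.1]
width: 0.0496
```

Request:
{"api": "servo_tool", "payload": {
  "deltas": [
    [1, 0, 0, 0, 0],
    [1, 0, 0, 0, 0],
    [1, 0, 0, 0, 0],
    [1, 0, 0, 0, 0],
    [1, 0, 0, 0, 0],
    [1, 0, 0, 0, 0],
    [1, 0, 0, 0, 0],
    [1, 0, 0, 0, 0],
    [1, 0, 0, 0, 0],
    [1, 0, 0, 0, 0]
  ]
}}

```text
time_s: 16.7
tcp_pos: [0.4811, -0.0582, 0.162]
orientation: [-1.571, -0.0, 0.907]
contact_force: [-0.2, -0.4, 0.3]
width: 0.0495
```

```bash
python3 ch.py .4803 -.0582 .124; python3 -c "
from h import *
go([.4803,-.0582,.07])"
```

```text
t 16.7 tcp [ 0.4811 -0.0582  0.162 ] ori [-1.571 -0.     0.907] F [-0.2 -0.4  0.3] w 0.04954970788049404 j [-0.17  0.15  2.2  -0.    0.8  -2.65]
Rtool [[0.616, 0.0, -0.788], [0.788, -0.0, 0.616], [0.0, -1.0, -0.0]]
top 4102 circ [ 0.4743 -0.0671] 0.0359 rect ctr [ 0.4827 -0.0623] [49.5 68.3] ax 138.5 mean [ 0.4744 -0.0671] z 0.168 px 172 331 212 311
lug 981 circ [ 0.4811 -0.0592] 0.0206 rect ctr [ 0.4806 -0.0586] [40.6 10. ] ax 36.7 mean [ 0.4779 -0.061 ] z 0.1809 px 231 274 231 318
post 2420 circ [ 0.4739 -0.0676] 0.037 rect ctr [ 0.4798 -0.0585] [40.  72.6] ax 149.1 mean [ 0.4758 -0.065 ] z 0.1809 px 162 341 231 318
t 16.75 tcp [ 0.4811 -0.0582  0.1619] ori [-1.571  0.     0.907] F [0.8 0.1 0.5] w 0.049585546114776294 j [-0.17  0.15  2.2  -0.    0.8  -2.65]
Rtool [[0.616, -0.0, -0.788], [0.788, -0.0, 0.616], [-0.0, -1.0, -0.0]]
delta cm [-0.04  9.19  0.06] turn None jaw 141.98
```

Request:
{"api": "servo_tool", "payload": {
  "deltas": [
    [1, 0, 2, 0, 0],
    [1, 0, 4, 0, 0],
    [1, 0, 5.5, 0, 0],
    [1, 0, 6.5, 0, 0],
    [1, 0, 7.2, 0, 0],
    [1, 0, 7.9, 0, 0],
    [1, 0, 8.5, 0, 0],
    [1, 0, 9, 0, 0],
    [1, 0, 9.3, 0, 0],
    [1, 0, 9.3, 0, 0]
  ]
}}

```text
time_s: 17.75
tcp_pos: [0.4812, -0.0582, 0.069]
orientation: [-1.571, -0.0, 0.907]
contact_force: [0.7, 0.7, -0.9]
width: 0.0492
```

```bash
python3 ch.py .4803 -.0582 .030
```

```text
t 17.75 tcp [ 0.4812 -0.0582  0.069 ] ori [-1.571 -0.     0.907] F [ 0.7  0.7 -0.9] w 0.04919150613065635 j [-0.17  0.33  2.21  0.    0.6  -2.65]
Rtool [[0.616, 0.0, -0.788], [0.788, -0.0, 0.616], [0.0, -1.0, -0.0]]
top 4174 circ [ 0.4741 -0.0673] 0.0357 rect ctr [ 0.4826 -0.0622] [49.6 68.4] ax 138.4 mean [ 0.4743 -0.0672] z 0.0754 px 174 331 211 311
lug 1001 circ [ 0.4808 -0.0596] 0.0202 rect ctr [ 0.4802 -0.0587] [39.8 10.4] ax 36.6 mean [ 0.4779 -0.0613] z 0.0884 px 231 274 231 318
post 2519 circ [ 0.474  -0.0675] 0.0368 rect ctr [ 0.4799 -0.0584] [40.6 72.2] ax 148.7 mean [ 0.476  -0.0652] z 0.0882 px 163 340 231 319
```

Request:
{"api": "servo_tool", "payload": {
  "deltas": [
    [1, 0, 0, 0, 0.14],
    [1, 0, 0, 0, 0.28],
    [1, 0, 0, 0, 0.42],
    [1, 0, 0, 0, 0.56],
    [1, 0, 0, 0, 0.7],
    [1, 0, 0, 0, 0.84],
    [1, 0, 0, 0, 0.98],
    [1, 0, 0, 0, 1.12],
    [1, 0, 0, 0, 1.23],
    [1, 0, 0, 0, 1.31]
  ]
}}

```text
time_s: 18.8
tcp_pos: [0.4813, -0.0582, 0.0691]
orientation: [-1.571, -0.0, -0.407]
contact_force: [2.1, 8.4, -1.3]
width: 0.0498
```

```bash
python3 ch.py .4803 -.0582 .030; python3 -c "
from h import *
print(robot.sense()['torque'])"
```

```text
t 18.8 tcp [ 0.4813 -0.0582  0.0691] ori [-1.571 -0.    -0.407] F [ 2.1  8.4 -1.3] w 0.04976612354922003 j [-0.17  0.33  2.21  0.    0.6  -1.33]
Rtool [[0.918, 0.001, 0.396], [-0.396, 0.0, 0.918], [0.0, -1.0, 0.0]]
top 4168 circ [ 0.4712 -0.0548] 0.0358 rect ctr [ 0.478  -0.0618] [68.3 49.9] ax 63.5 mean [ 0.4712 -0.0546] z 0.0755 px 172 330 211 311
lug 1006 circ [ 0.481  -0.0586] 0.0204 rect ctr [ 0.4809 -0.0586] [10.4 39.9] ax 141.4 mean [ 0.4778 -0.0566] z 0.0885 px 231 274 231 319
post 2490 circ [ 0.4711 -0.0546] 0.0367 rect ctr [ 0.4812 -0.0579] [71.8 40.4] ax 73.6 mean [ 0.4736 -0.0558] z 0.0883 px 163 340 231 319
[ 0.7326731  -0.12889719  0.10024764]
```

Request:
{"api": "servo_tool", "payload": {
  "deltas": [
    [-1, 0, 0, 0, 0],
    [-1, 0, 0, 0, 0],
    [-1, 0, 0, 0, 0],
    [-1, 0, 0, 0, 0],
    [-1, 0, -1, 0, 0],
    [-1, 0, -4, 0, 0],
    [-1, 0, -8, 0, 0],
    [-1, 0, -12, 0, 0],
    [-1, 0, -16, 0, 0],
    [-1, 0, -17.5, 0, 0]
  ]
}}

```text
time_s: 19.85
tcp_pos: [0.4823, -0.0584, 0.2485]
orientation: [-1.57, -0.005, -0.402]
contact_force: [0.6, 0.2, -0.9]
width: 0.0911
```

Request:
{"api": "servo_tool", "payload": {
  "deltas": [
    [-1, -2, 0, 4, 0],
    [-1, -4, 0, 8, 0],
    [-1, -6, 0, 12, 0],
    [-1, -8, 0, 16, 0],
    [-1, -10, 0, 20, 0],
    [-1, -12, 0, 24, 0],
    [-1, -13.5, 0, 26.5, 0],
    [-1, -14, 0, 27.3, 0],
    [-1, -14, 0, 27.3, 0],
    [-1, -14, 0, 27.3, 0]
  ]
}}

```text
time_s: 20.85
tcp_pos: [0.4592, 0.247, 0.2441]
orientation: [-1.571, -0.0, -0.403]
contact_force: [0.4, -1.0, -0.1]
width: 0.0914
```

```bash
python3 ch.py .461 .248 .004 w7.png
python3 - <<'E'
from h import *
f=grab('top'); save(f,'t3.png',s=1.5)
C=cloud(f)
near=np.hypot(C[...,0]-.48,C[...,1]+.058)<.04
m=near&(C[...,2]>.08); P=C[m]; print('stack top',P.mean(0),yellow(f)[m].sum())
E
```

```text
t 20.85 tcp [0.4592 0.247  0.2441] ori [-1.571 -0.    -0.403] F [ 0.4 -1.  -0.1] w 0.09141017910515375 j [ 0.45  0.08  2.09 -0.    0.97 -0.72]
Rtool [[0.92, -0.0, 0.392], [-0.392, -0.0, 0.92], [0.0, -1.0, -0.0]]
top 1233 circ [0.4561 0.249 ] 0.0252 rect ctr [0.4559 0.249 ] [49.3 49.7] ax 116.3 mean [0.4549 0.2494] z 0.0493 px 229 277 146 194
lug 366 circ [0.4558 0.2491] 0.0199 rect ctr [0.4562 0.2484] [39.  10.4] ax 21.9 mean [0.4555 0.2488] z 0.0622 px 236 269 156 189
post 588 circ [0.4558 0.2491] 0.0199 rect ctr [0.4553 0.2493] [38.1 25. ] ax 22.9 mean [0.4547 0.2495] z 0.0622 px 236 269 156 189
stack top [ 0.48070769 -0.05797787  0.08678226] 48
```

View pics/t3.png

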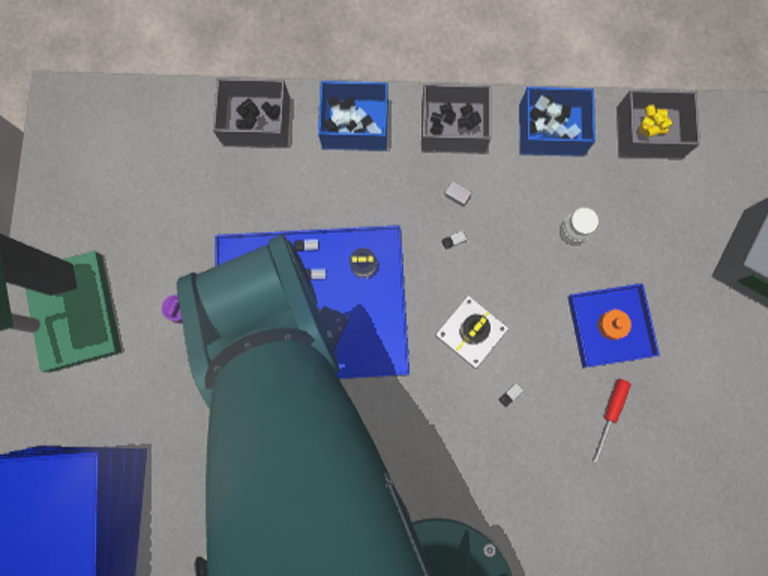

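Request:
{"api": "servo_tool", "payload": {
  "deltas": [
    [-0.6, -0.2, 2, 0, 0.14],
    [-0.6, -0.37, 4, 0.06, 0.28],
    [-0.6, -0.37, 7, 0.06, 0.42],
    [-0.6, -0.37, 10, 0.06, 0.56],
    [-0.6, -0.37, 13, 0.06, 0.7],
    [-0.6, -0.37, 16, 0.06, 0.8],
    [-0.6, -0.37, 19, 0.06, 0.8],
    [-0.6, -0.37, 20.1, 0.06, 0.8],
    [-0.6, -0.37, 20.1, 0.06, 0.8],
    [0, -0.37, 20.1, 0.06, 0.8]
  ]
}}

```text
time_s: 21.95
tcp_pos: [0.4568, 0.2497, 0.0439]
orientation: [-1.57, 0.0, -1.203]
contact_force: [-0.1, -0.7, -0.3]
width: 0.0677
```

Request:
{"api": "servo_tool", "payload": {
  "deltas": [
    [1, 0, 0, 0, 0],
    [1, 0, 0, 0, 0],
    [1, 0, 0, 0, 0],
    [1, 0, 0, 0, 0],
    [1, 0, 0, 0, 0],
    [1, 0, -1, 0, 0],
    [1, 0, -4, 0, 0],
    [1, 0, -8, 0, 0],
    [1, 0, -12, 0, 0],
    [1, 0, -13, 0, 0]
  ]
}}

```text
time_s: 22.95
tcp_pos: [0.4578, 0.2507, 0.1776]
orientation: [-1.565, 0.001, -1.203]
contact_force: [0.7, -0.3, -1.2]
width: 0.0493
```

```bash
python3 ch.py .456 .249 .135; python3 -c "
from h import *
go([.4803,-.0582,.18])"
```

```text
t 22.95 tcp [0.4578 0.2507 0.1776] ori [-1.565e+00  1.000e-03 -1.203e+00] F [ 0.7 -0.3 -1.2] w 0.04933039322812683 j [0.46 0.18 2.12 0.   0.84 0.09]
Rtool [[0.36, 0.005, 0.933], [-0.933, 0.003, 0.36], [-0.001, -1.0, 0.006]]
top 4289 circ [0.4539 0.2591] 0.0358 rect ctr [0.4608 0.2519] [67.9 50.5] ax 21.3 mean [0.4539 0.2586] z 0.1828 px 175 328 209 311
lug 133 circ [0.4558 0.2534] 0.0196 rect ctr [0.4557 0.2538] [39.1  1.5] ax 21.6 mean [0.4557 0.2537] z 0.1924 px 207 296 264 266
post 1894 circ [0.4535 0.2597] 0.0366 rect ctr [0.4568 0.2509] [71.8 34.7] ax 21.3 mean [0.4534 0.2596] z 0.1928 px 166 337 231 312
t 23.0 tcp [0.4577 0.2507 0.1772] ori [-1.565e+00  1.000e-03 -1.203e+00] F [1.7 1.4 1.5] w 0.04909149393664848 j [0.46 0.18 2.12 0.   0.84 0.09]
Rtool [[0.36, 0.005, 0.933], [-0.933, 0.003, 0.36], [-0.001, -1.0, 0.006]]
delta cm [29.63 -0.35 -9.  ] turn None jaw 21.09
```

Request:
{"api": "servo_tool", "payload": {
  "deltas": [
    [1, 1.5, 0, -0.5, -0.05],
    [1, 4.5, 0, -1.4, -0.1],
    [1, 8.5, 0, -2.6, -0.15],
    [1, 12.5, 0, -3.8, -0.2],
    [1, 16.5, 0, -5, -0.26],
    [1, 20.5, 0, -6.2, -0.26],
    [1, 24.5, 0, -7.5, -0.26],
    [1, 27.5, 0, -8.4, -0.26],
    [1, 29.1, 0, -8.8, -0.26],
    [1, 29.6, 0, -9, -0.26]
  ]
}}

```text
time_s: 24.0
tcp_pos: [0.4782, -0.06, 0.1722]
orientation: [-1.572, 0.001, -0.945]
contact_force: [-0.6, 0.2, -1.6]
width: 0.0493
```

Request:
{"api": "servo_tool", "payload": {
  "deltas": [
    [1, 0, 0, 0, 0],
    [1, 0, 0, 0, 0],
    [1, 0, 0, 0, 0],
    [1, 0, 0, 0, 0],
    [1, 0, 0, 0, 0],
    [1, 0, 0, 0, 0],
    [1, 0, 0, 0, 0],
    [1, 0, 0, 0, 0],
    [1, 0, 0, 0, 0],
    [1, 0, 0, 0, 0]
  ]
}}

```text
time_s: 25.0
tcp_pos: [0.4787, -0.0587, 0.173]
orientation: [-1.571, -0.0, -0.943]
contact_force: [-0.7, -0.5, -1.3]
width: 0.0494
```

```bash
python3 ch.py .4803 -.0582 .138; python3 -c "
from h import *
go([.4803,-.0582,.114])"
```

```text
t 25.0 tcp [ 0.4787 -0.0587  0.173 ] ori [-1.571 -0.    -0.943] F [-0.7 -0.5 -1.3] w 0.04940884127919621 j [-0.17  0.12  2.2   0.    0.82 -0.8 ]
Rtool [[0.587, 0.0, 0.809], [-0.809, 0.0, 0.587], [0.0, -1.0, 0.0]]
top 1471 circ [ 0.4723 -0.0515] 0.0362 rect ctr [ 0.4802 -0.057 ] [69.5 48.4] ax 36.1 mean [ 0.4719 -0.0508] z 0.1822 px 171 333 215 311
lug 0
post 1400 circ [ 0.4714 -0.0505] 0.0372 rect ctr [ 0.4774 -0.0587] [73.2 34.5] ax 35.9 mean [ 0.4718 -0.051 ] z 0.1936 px 158 344 238 320
t 25.05 tcp [ 0.4787 -0.0588  0.1729] ori [-1.571 -0.    -0.943] F [-0.1 -0.  -1.3] w 0.04939328156019399 j [-0.17  0.12  2.2  -0.    0.82 -0.8 ]
Rtool [[0.587, 0.0, 0.809], [-0.809, -0.0, 0.587], [0.0, -1.0, 0.0]]
delta cm [0.05 5.89 0.17] turn None jaw 35.98
```

```bash
python3 ch.py .4803 -.0582 .1325 w8.png
```

```text
t 25.05 tcp [ 0.4787 -0.0588  0.1729] ori [-1.571 -0.    -0.943] F [-0.1 -0.  -1.3] w 0.04939328156019399 j [-0.17  0.12  2.2  -0.    0.82 -0.8 ]
Rtool [[0.587, 0.0, 0.809], [-0.809, -0.0, 0.587], [0.0, -1.0, 0.0]]
top 4438 circ [ 0.4724 -0.0515] 0.0359 rect ctr [ 0.481  -0.0568] [68.4 50.7] ax 35.6 mean [ 0.4728 -0.0523] z 0.1782 px 173 328 211 311
lug 135 circ [ 0.4758 -0.0564] 0.0196 rect ctr [ 0.4758 -0.0563] [39.   1.6] ax 36.2 mean [ 0.4758 -0.0562] z 0.1876 px 207 296 264 266
post 1914 circ [ 0.472  -0.0512] 0.0369 rect ctr [ 0.4776 -0.0589] [72.2 35.1] ax 36.2 mean [ 0.4724 -0.0512] z 0.1896 px 163 339 233 316
```

View pics/w8.png

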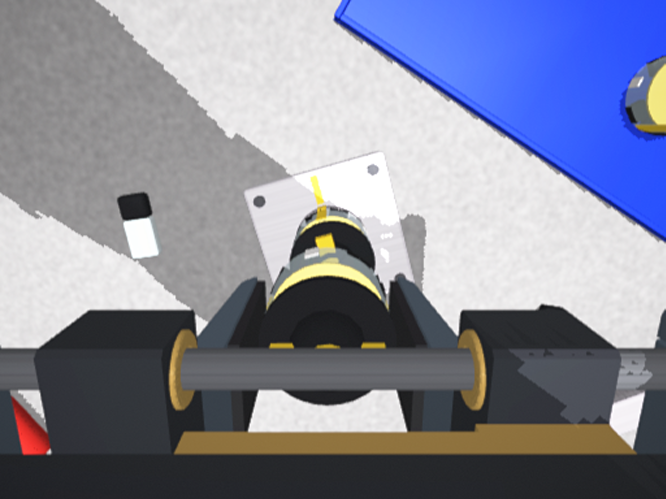

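Request:
{"api": "servo_tool", "payload": {
  "deltas": [
    [1, 0, 1, 0.1, 0],
    [1, 0, 2, 0.17, 0],
    [1, 0, 2.8, 0.17, 0],
    [1, 0, 3.6, 0.17, 0],
    [1, 0, 4.3, 0.17, 0],
    [1, 0, 4.9, 0.17, 0],
    [1, 0, 5.4, 0.17, 0],
    [1, 0, 5.8, 0.17, 0],
    [1, 0, 5.95, 0.17, 0],
    [1, 0, 5.95, 0.17, 0]
  ]
}}

```text
time_s: 26.1
tcp_pos: [0.4802, -0.0578, 0.114]
orientation: [-1.571, 0.0, -0.943]
contact_force: [-5.4, -0.8, 11.5]
width: 0.0493
```

```bash
python3 ch.py .4803 -.0582 .0735
```

```text
t 26.1 tcp [ 0.4802 -0.0578  0.114 ] ori [-1.571  0.    -0.943] F [-5.4 -0.8 11.5] w 0.04927693529520625 j [-0.17  0.23  2.21 -0.    0.7  -0.8 ]
Rtool [[0.588, -0.0, 0.809], [-0.809, -0.0, 0.588], [-0.0, -1.0, -0.0]]
top 4428 circ [ 0.474  -0.0505] 0.0357 rect ctr [ 0.4765 -0.0602] [68.  50.2] ax 36.3 mean [ 0.4746 -0.0513] z 0.1194 px 174 328 211 311
lug 132 circ [ 0.4777 -0.0555] 0.0195 rect ctr [ 0.4775 -0.0552] [38.9  1.5] ax 36.2 mean [ 0.4775 -0.0552] z 0.1287 px 207 296 264 266
post 1914 circ [ 0.4734 -0.0499] 0.0368 rect ctr [ 0.479  -0.0577] [72.1 34.4] ax 36.1 mean [ 0.4738 -0.0503] z 0.1306 px 163 339 232 314
```

Request:
{"api": "servo_tool", "payload": {
  "deltas": [
    [1, 0, -0.02, 0, 0.14],
    [1, 0, -0.02, 0, 0.28],
    [1, 0, -0.02, 0, 0.42],
    [1, 0, -0.02, 0, 0.56],
    [1, 0, -0.02, 0, 0.7],
    [1, 0, -0.02, 0, 0.84],
    [1, 0, -0.02, 0, 0.98],
    [1, 0, -0.02, 0, 1.12],
    [1, 0, -0.02, 0, 1.23],
    [1, 0, -0.02, 0, 1.31]
  ]
}}

```text
time_s: 27.15
tcp_pos: [0.4807, -0.0578, 0.1141]
orientation: [-1.57, 0.001, -2.257]
contact_force: [0.9, 4.2, 5.9]
width: 0.0494
```

```bash
python3 ch.py .4803 -.0582 .0735;python3 -c "
from h import *
print(robot.sense()['torque'])"
```

```text
t 27.15 tcp [ 0.4807 -0.0578  0.1141] ori [-1.570e+00  1.000e-03 -2.257e+00] F [0.9 4.2 5.9] w 0.04936783761487834 j [-0.17  0.23  2.21  0.    0.69  0.52]
Rtool [[-0.634, 0.001, 0.773], [-0.773, -0.0, -0.634], [-0.001, -1.0, 0.001]]
top 4437 circ [ 0.4864 -0.0509] 0.0358 rect ctr [ 0.4776 -0.0558] [50.5 68.2] ax 140.9 mean [ 0.486  -0.0515] z 0.1194 px 175 329 211 311
lug 127 circ [ 0.4825 -0.0557] 0.0197 rect ctr [ 0.4828 -0.0554] [ 1.3 39.2] ax 141.1 mean [ 0.4828 -0.0555] z 0.1286 px 207 296 264 266
post 1909 circ [ 0.4868 -0.0503] 0.0367 rect ctr [ 0.4808 -0.0575] [34.5 72. ] ax 140.6 mean [ 0.4867 -0.0507] z 0.1306 px 164 338 233 315
[ 0.65739903 -0.01338286  0.01907361]
```

Request:
{"api": "servo_tool", "payload": {
  "deltas": [
    [-1, 0, 0, 0, 0],
    [-1, 0, 0, 0, 0],
    [-1, 0, 0, 0, 0],
    [-1, 0, 0, 0, 0],
    [-1, 0, -1, 0, 0],
    [-1, 0, -4, 0, 0],
    [-1, 0, -8, 0, 0],
    [-1, 0, -11, 0, 0],
    [-1, 0, -13, 0, 0],
    [-1, 0, -13, 0, 0]
  ]
}}

```text
time_s: 28.2
tcp_pos: [0.4814, -0.058, 0.2471]
orientation: [-1.566, 0.003, -2.252]
contact_force: [-0.0, 0.5, -1.0]
width: 0.091
```

Request:
{"api": "servo_tool", "payload": {
  "deltas": [
    [-1, -2, 0, 0, -0.14],
    [-1, -5, 0, -0.5, -0.28],
    [-1, -8, 0, -1, -0.42],
    [-1, -11, 0, -1.5, -0.56],
    [-1, -14, 0, -2, -0.7],
    [-1, -17, 0, -2.5, -0.85],
    [-1, -20, 0, -3, -1.0],
    [-1, -22.5, 0, -3.5, -1.15],
    [-1, -24, 0, -3.8, -1.3],
    [-1, -24, 0, -3.8, -1.45]
  ]
}}

```text
time_s: 29.2
tcp_pos: [0.602, 0.154, 0.2427]
orientation: [-1.572, 0.001, -0.795]
contact_force: [-0.1, -0.4, -0.6]
width: 0.0909
```

```bash
python3 ch.py .604 .152 .004
python3 - <<'E'
from h import *
go([.604,.152,.043])
f=grab('top'); C=cloud(f)
m=(np.hypot(C[...,0]-.48,C[...,1]+.058)<.04)&(C[...,2]>.115); print('stack top',C[m].mean(0))
E
```

```text
t 29.2 tcp [0.602  0.154  0.2427] ori [-1.572e+00  1.000e-03 -7.950e-01] F [-0.1 -0.4 -0.6] w 0.090945854047007 j [ 0.21  0.25  1.89  0.    1.   -0.56]
Rtool [[0.7, -0.001, 0.714], [-0.714, -0.0, 0.7], [-0.001, -1.0, -0.001]]
top 1214 circ [0.6047 0.1516] 0.0252 rect ctr [0.6047 0.1517] [48.5 50.2] ax 178.0 mean [0.6037 0.1529] z 0.0493 px 229 276 153 201
lug 367 circ [0.6049 0.1517] 0.0199 rect ctr [0.6048 0.1517] [10.6 38.9] ax 92.5 mean [0.6044 0.1518] z 0.0623 px 237 269 163 197
post 595 circ [0.6045 0.1517] 0.0199 rect ctr [0.6046 0.1518] [25.5 38.1] ax 92.1 mean [0.6034 0.1525] z 0.0623 px 237 269 163 197
t 29.25 tcp [0.6016 0.1533 0.2426] ori [-1.572e+00  1.000e-03 -7.850e-01] F [-1.3 -0.8 -0.1] w 0.0910986577643158 j [ 0.21  0.25  1.89 -0.    1.   -0.57]
Rtool [[0.707, -0.001, 0.707], [-0.707, -0.0, 0.707], [-0.001, -1.0, -0.001]]
delta cm [ 0.28 19.96  0.1 ] turn None jaw 45.0
stack top [ 0.47987807 -0.05787291  0.12238197]
```

Request:
{"api": "servo_tool", "payload": {
  "deltas": [
    [-0.6, 0.3, 4, 0.1, 0],
    [-0.6, 0.3, 8, 0.1, 0],
    [-0.6, 0.3, 12, 0.1, 0],
    [-0.6, 0.3, 16, 0.1, 0],
    [-0.6, 0.3, 19, 0.1, 0],
    [-0.6, 0.3, 20, 0.1, 0],
    [-0.6, 0.3, 20, 0.1, 0],
    [0, 0.3, 20, 0.1, 0],
    [1, 0.3, 20, 0.1, 0],
    [1, 0.3, 20, 0.1, 0]
  ]
}}

```text
time_s: 30.3
tcp_pos: [0.6054, 0.1512, 0.0451]
orientation: [-1.569, -0.001, -0.803]
contact_force: [0.6, 0.2, -0.2]
width: 0.0521
```

Request:
{"api": "servo_tool", "payload": {
  "deltas": [
    [1, 0, 0, 0, 0],
    [1, 0, 0, 0, 0],
    [1, 0, 0, 0, 0],
    [1, 0, -1, 0, 0],
    [1, 0, -4, 0, 0],
    [1, 0, -8, 0, 0],
    [1, 0, -12, 0, 0],
    [1, 0, -16, 0, 0],
    [1, 0, -18, 0, 0],
    [1, 0, -18, 0, 0]
  ]
}}

```text
time_s: 31.3
tcp_pos: [0.6061, 0.1514, 0.2278]
orientation: [-1.566, -0.003, -0.803]
contact_force: [0.5, -0.7, -1.4]
width: 0.0494
```

```bash
python3 ch.py .604 .152 .183; python3 -c "
from h import *
go([.4803,-.0582,.223])"
```

```text
t 31.3 tcp [0.6061 0.1514 0.2278] ori [-1.566 -0.003 -0.803] F [ 0.5 -0.7 -1.4] w 0.0494070016988264 j [ 0.21  0.27  1.9  -0.    0.97 -0.56]
Rtool [[0.695, 0.006, 0.719], [-0.719, 0.001, 0.695], [0.003, -1.0, 0.005]]
top 2164 circ [0.5983 0.1589] 0.0354 rect ctr [0.6074 0.1555] [66.7 50.4] ax 45.4 mean [0.5951 0.1597] z 0.2314 px 177 328 206 307
lug 633 circ [0.6049 0.1514] 0.0202 rect ctr [0.6063 0.1514] [12.5 39.9] ax 96.2 mean [0.604  0.1602] z 0.2448 px 218 289 233 309
post 2071 circ [0.5981 0.1579] 0.0365 rect ctr [0.6046 0.1513] [71.5 35. ] ax 47.4 mean [0.5984 0.1588] z 0.2426 px 166 335 229 309
t 31.35 tcp [0.6051 0.1512 0.2254] ori [-1.568 -0.002 -0.803] F [ 0.6  0.2 -0.8] w 0.049362053679296615 j [ 0.21  0.27  1.9  -0.    0.97 -0.56]
Rtool [[0.695, 0.003, 0.719], [-0.719, 0.001, 0.695], [0.002, -1.0, 0.002]]
delta cm [  6.39   0.19 -23.52] turn None jaw 44.0
```

Request:
{"api": "servo_tool", "payload": {
  "deltas": [
    [1, 0.3, 0, -1, 0.1],
    [1, 1, 0, -3.5, 0.2],
    [1, 1.8, 0, -6.5, 0.3],
    [1, 2.6, 0, -9.5, 0.4],
    [1, 3.4, 0, -12.5, 0.52],
    [1, 4.2, 0, -15.5, 0.64],
    [1, 5, 0, -18.5, 0.76],
    [1, 5.8, 0, -21.5, 0.88],
    [1, 6.3, 0, -23, 0.974],
    [1, 6.4, 0, -23.5, 0.974]
  ]
}}

```text
time_s: 32.35
tcp_pos: [0.4786, -0.0591, 0.2225]
orientation: [-1.573, -0.0, -1.78]
contact_force: [0.4, -0.2, -1.0]
width: 0.0495
```

Request:
{"api": "servo_tool", "payload": {
  "deltas": [
    [1, 0, 0, 0, 0],
    [1, 0, 0, 0, 0],
    [1, 0, 0, 0, 0],
    [1, 0, 0, 0, 0],
    [1, 0, 0, 0, 0],
    [1, 0, 0, 0, 0],
    [1, 0, 0, 0, 0],
    [1, 0, 0, 0, 0],
    [1, 0, 0, 0, 0],
    [1, 0, 0, 0, 0]
  ]
}}

```text
time_s: 33.35
tcp_pos: [0.48, -0.0582, 0.2236]
orientation: [-1.571, -0.0, -1.777]
contact_force: [0.2, 0.7, -1.3]
width: 0.0496
```

```bash
python3 ch.py .4803 -.0582 .185; python3 -c "
from h import *
go([.4803,-.0582,.1567])"
```

```text
t 33.35 tcp [ 0.48   -0.0582  0.2236] ori [-1.571 -0.    -1.777] F [ 0.2  0.7 -1.3] w 0.04956035283158269 j [-0.17  0.04  2.17 -0.    0.93  0.04]
Rtool [[-0.205, -0.0, 0.979], [-0.979, -0.0, -0.205], [0.0, -1.0, -0.0]]
top 4130 circ [ 0.4818 -0.0478] 0.0356 rect ctr [ 0.4761 -0.056 ] [50.1 67.8] ax 167.3 mean [ 0.481 -0.048] z 0.2281 px 172 330 210 307
lug 786 circ [ 0.4801 -0.0582] 0.0201 rect ctr [ 0.4803 -0.0587] [39.6 11.3] ax 40.1 mean [ 0.4862 -0.0528] z 0.2409 px 218 289 234 309
post 2286 circ [ 0.4818 -0.0483] 0.0369 rect ctr [ 0.48   -0.0581] [35.4 72.3] ax 172.4 mean [ 0.4829 -0.0495] z 0.2411 px 162 341 234 316
t 33.4 tcp [ 0.48   -0.0582  0.2236] ori [-1.571 -0.    -1.777] F [-0.3 -0.5 -0.1] w 0.049098345684384606 j [-0.17  0.04  2.17 -0.    0.93  0.04]
Rtool [[-0.205, -0.0, 0.979], [-0.979, -0.0, -0.205], [0.0, -1.0, -0.0]]
delta cm [-0.01  6.69  0.03] turn None jaw -11.81
```

Request:
{"api": "servo_tool", "payload": {
  "deltas": [
    [1, 0, 1.2, 0, 0],
    [1, 0, 2.4, 0, 0],
    [1, 0, 3.4, 0, 0],
    [1, 0, 4.2, 0, 0],
    [1, 0, 4.9, 0, 0],
    [1, 0, 5.5, 0, 0],
    [1, 0, 6, 0, 0],
    [1, 0, 6.3, 0, 0],
    [1, 0, 6.5, 0, 0],
    [1, 0, 6.5, 0, 0]
  ]
}}

```text
time_s: 34.4
tcp_pos: [0.4804, -0.0583, 0.159]
orientation: [-1.57, 0.0, -1.777]
contact_force: [-0.3, -0.7, -1.1]
width: 0.0496
```

```bash
python3 ch.py .4803 -.0582 .1185
```

```text
t 34.4 tcp [ 0.4804 -0.0583  0.159 ] ori [-1.57   0.    -1.777] F [-0.3 -0.7 -1.1] w 0.04960953281377546 j [-0.17  0.15  2.2   0.    0.79  0.04]
Rtool [[-0.205, 0.001, 0.979], [-0.979, -0.0, -0.205], [-0.0, -1.0, 0.001]]
top 4082 circ [ 0.4822 -0.0483] 0.0356 rect ctr [ 0.4765 -0.0564] [50.4 67.6] ax 167.4 mean [ 0.4815 -0.0478] z 0.1634 px 174 329 208 307
lug 825 circ [ 0.48   -0.0578] 0.0201 rect ctr [ 0.4808 -0.0589] [39.7 11.9] ax 40.1 mean [ 0.4867 -0.0526] z 0.1762 px 218 289 233 309
post 2396 circ [ 0.482  -0.0489] 0.0368 rect ctr [ 0.4801 -0.0579] [35.2 72. ] ax 172.9 mean [ 0.4831 -0.0494] z 0.1761 px 164 338 233 312
```

Request:
{"api": "servo_tool", "payload": {
  "deltas": [
    [1, 0, 0.04, 0, 0.14],
    [1, 0, 0.04, 0, 0.28],
    [1, 0, 0.04, 0, 0.42],
    [1, 0, 0.04, 0, 0.56],
    [1, 0, 0.04, 0, 0.7],
    [1, 0, 0.04, 0, 0.84],
    [1, 0, 0.04, 0, 0.98],
    [1, 0, 0.04, 0, 1.12],
    [1, 0, 0.04, 0, 1.23],
    [1, 0, 0.04, 0, 1.31]
  ]
}}

```text
time_s: 35.45
tcp_pos: [0.4807, -0.0583, 0.1589]
orientation: [-1.57, 0.002, -3.091]
contact_force: [-0.6, -0.2, 5.5]
width: 0.0495
```

```bash
python3 ch.py .4803 -.0582 .1185;python3 -c "
from h import *
print(robot.sense()['torque'])"
```

```text
t 35.45 tcp [ 0.4807 -0.0583  0.1589] ori [-1.570e+00  2.000e-03 -3.091e+00] F [-0.6 -0.2  5.5] w 0.04950830842045428 j [-0.17  0.15  2.2  -0.    0.79  1.35]
Rtool [[-0.999, 0.002, 0.05], [-0.05, -0.0, -0.999], [-0.002, -1.0, 0.0]]
top 4094 circ [ 0.4912 -0.0586] 0.0355 rect ctr [ 0.4825 -0.0631] [50.4 67.3] ax 92.1 mean [ 0.4916 -0.0578] z 0.1633 px 175 328 209 307
lug 832 circ [ 0.4816 -0.0588] 0.0201 rect ctr [ 0.4811 -0.0594] [11.4 39.5] ax 144.8 mean [ 0.4882 -0.064 ] z 0.1761 px 218 289 233 309
post 2385 circ [ 0.4908 -0.0587] 0.0368 rect ctr [ 0.4814 -0.0592] [35.3 72.3] ax 97.6 mean [ 0.4903 -0.0599] z 0.1761 px 164 340 233 315
[-0.04915559  0.14345917 -0.0281264 ]
```

Request:
{"api": "servo_tool", "payload": {
  "deltas": [
    [-1, 0, 0, 0, 0],
    [-1, 0, 0, 0, 0],
    [-1, 0, 0, 0, 0],
    [-1, 0, 0, 0, 0],
    [-1, 0, -1, 0, 0],
    [-1, 0, -3, 0, 0],
    [-1, 0, -6, 0, 0],
    [-1, 0, -9, 0, 0],
    [-1, 0, -10, 0, 0],
    [-1, 0, -10, 0, 0]
  ]
}}

```text
time_s: 36.5
tcp_pos: [0.4807, -0.0583, 0.2599]
orientation: [-1.57, 0.003, -3.087]
contact_force: [-0.3, 1.0, -0.5]
width: 0.0914
```

Request:
{"api": "servo_tool", "payload": {
  "deltas": [
    [-1, 0.1, 0, -3, -0.14],
    [-1, 0.2, 0, -7.5, -0.28],
    [-1, 0.3, 0, -12, -0.42],
    [-1, 0.4, 0, -16.5, -0.56],
    [-1, 0.5, 0, -21, -0.7],
    [-1, 0.6, 0, -25.5, -0.85],
    [-1, 0.7, 0, -30, -1.0],
    [-1, 0.8, 0, -34, -1.15],
    [-1, 0.8, 0, -37, -1.3],
    [-1, 0.8, 0, -39, -1.45]
  ]
}}

```text
time_s: 37.5
tcp_pos: [0.4496, 0.3325, 0.2565]
orientation: [-1.573, -0.001, -1.629]
contact_force: [0.0, -0.5, -0.1]
width: 0.0911
```

```bash
cat > mp.py <<'E'
from h import *
import sys
x,y,bz=map(float,sys.argv[1:4]); s,Rm=st(); f=grab('wrist'); C=cloud(f)
if len(sys.argv)>4: save(f,sys.argv[4],s=1.3)
near=np.hypot(C[...,0]-x,C[...,1]-y)<.05
for nm,lo,hi in(('body',.031,.0385),('mouth',.0475,.055)):
    m=near&(C[...,2]>bz+lo)&(C[...,2]<bz+hi); P=C[m][:,:2].astype(np.float32)
    if len(P)<10: print(nm,len(P)); continue
    cc,r=cv2.minEnclosingCircle(P); rc=cv2.minAreaRect(P*1000)
    print(nm,len(P),'circ',np.round(cc,4),round(r,4),'rect',np.round(np.array(rc[0])/1000,4),np.round(rc[1],1),round(rc[2],1),'ax',axis(P).round(1),'z',np.median(C[m][:,2]).round(4))
E
python3 mp.py .453 .331 .004 w9.png
python3 - <<'E'
from h import *
f=grab('top'); C=cloud(f)
m=(np.hypot(C[...,0]-.48,C[...,1]+.058)<.04)&(C[...,2]>.155); print('stack top',C[m].mean(0), m.sum())
save(f,'t4.png',(250,170,390,270),5)
E
```

```text
t 37.5 tcp [0.4496 0.3325 0.2565] ori [-1.573e+00 -1.000e-03 -1.629e+00] F [ 0.  -0.5 -0.1] w 0.09108209242022014 j [0.59 0.13 2.01 0.   1.01 0.65]
Rtool [[-0.058, -0.002, 0.998], [-0.998, -0.001, -0.058], [0.001, -1.0, -0.002]]
body 1120 circ [0.4479 0.3335] 0.0257 rect [0.4484 0.3336] [49.7 49. ] 42.6 ax 4.8 z 0.0392
mouth 490 circ [0.4482 0.3337] 0.0181 rect [0.4486 0.3336] [15.9 35.9] 5.6 ax 95.7 z 0.0557
stack top [ 0.48051122 -0.05821945  0.16620437] 324
```

View pics/w9.png

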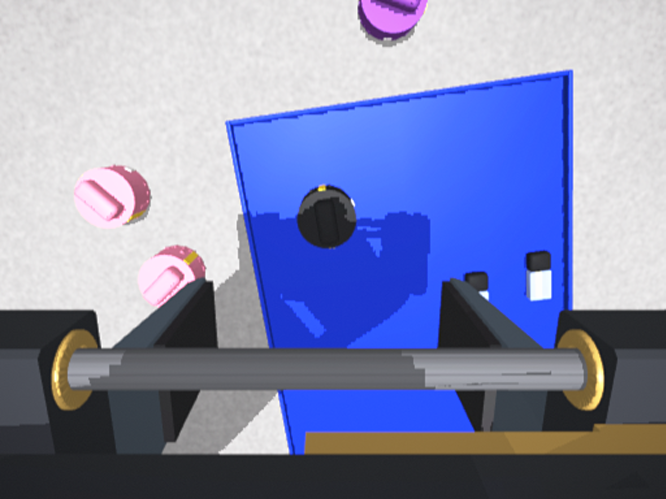

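Request:
{"api": "servo_tool", "payload": {
  "deltas": [
    [-0.6, -0.1, 4, -0.13, 0],
    [-0.6, -0.1, 8, -0.13, 0],
    [-0.6, -0.1, 12, -0.13, 0],
    [-0.6, -0.1, 16, -0.13, 0],
    [-0.6, -0.1, 20, -0.13, 0],
    [-0.6, -0.1, 21.5, -0.13, 0],
    [-0.6, -0.1, 21.5, -0.13, 0],
    [-0.6, -0.1, 21.5, -0.13, 0],
    [1, -0.1, 21.5, -0.13, 0],
    [1, -0.1, 21.5, -0.13, 0]
  ]
}}

```text
time_s: 38.6
tcp_pos: [0.4503, 0.3324, 0.0448]
orientation: [-1.569, 0.002, -1.637]
contact_force: [0.2, 0.7, -0.3]
width: 0.0599
```

Request:
{"api": "servo_tool", "payload": {
  "deltas": [
    [1, 0, 0, 0, 0],
    [1, 0, 0, 0, 0],
    [1, 0, 0, 0, 0],
    [1, 0, 0, 0, 0],
    [1, 0, -2, 0, 0],
    [1, 0, -6, 0, 0],
    [1, 0, -11, 0, 0],
    [1, 0, -16, 0, 0],
    [1, 0, -20, 0, 0],
    [1, 0, -22, 0, 0]
  ]
}}

```text
time_s: 39.6
tcp_pos: [0.4503, 0.3325, 0.2675]
orientation: [-1.567, 0.003, -1.637]
contact_force: [-0.5, 0.7, -1.0]
width: 0.0493
```

Request:
{"api": "servo_tool", "payload": {
  "deltas": [
    [1, 0, 0, 0, 0],
    [1, 0, 0, 0, 0],
    [1, 0, 0, 0, 0],
    [1, 0, 0, 0, 0],
    [1, 0, 0, 0, 0],
    [1, 0, 0, 0, 0],
    [1, 0, 0, 0, 0],
    [1, 0, 0, 0, 0],
    [1, 0, 0, 0, 0],
    [1, 0, 0, 0, 0]
  ]
}}

```text
time_s: 40.6
tcp_pos: [0.4495, 0.3319, 0.2633]
orientation: [-1.571, 0.0, -1.637]
contact_force: [-0.2, -0.1, -0.4]
width: 0.0489
```

```bash
python3 mp.py .448 .3335 .224; python3 -c "
from h import *
go([.4803,-.0582,.262])"
```

```text
t 40.6 tcp [0.4495 0.3319 0.2633] ori [-1.571  0.    -1.637] F [-0.2 -0.1 -0.4] w 0.048944703007849956 j [ 0.59  0.12  2.   -0.    1.02  0.66]
Rtool [[-0.066, 0.0, 0.998], [-0.998, 0.0, -0.066], [-0.0, -1.0, 0.0]]
body 4268 circ [0.45   0.3468] 0.0341 rect [0.4496 0.3411] [35.1 67.9] 86.3 ax 176.1 z 0.2584
mouth 1864 circ [0.4495 0.3411] 0.0363 rect [0.4489 0.3333] [36.5 70.8] 86.1 ax 175.5 z 0.2749
t 40.65 tcp [0.4494 0.3318 0.2633] ori [-1.571  0.    -1.637] F [-0.1 -0.   0.1] w 0.04941115954497301 j [ 0.59  0.12  2.   -0.    1.02  0.66]
Rtool [[-0.066, 0.0, 0.998], [-0.998, 0.0, -0.066], [-0.0, -1.0, 0.0]]
delta cm [38.72  0.13  5.65] turn None jaw -3.78
```

Request:
{"api": "servo_tool", "payload": {
  "deltas": [
    [1, 1.5, 0, 0.2, 0.05],
    [1, 5, 0, 0.7, 0.1],
    [1, 9, 0, 1.3, 0.2],
    [1, 13, 0, 1.9, 0.3],
    [1, 17, 0, 2.5, 0.4],
    [1, 21, 0, 3.1, 0.5],
    [1, 25, 0, 3.7, 0.6],
    [1, 29, 0, 4.2, 0.7],
    [1, 32.5, 0, 4.7, 0.8],
    [1, 35.5, 0, 5.2, 0.9]
  ]
}}

```text
time_s: 41.65
tcp_pos: [0.4773, -0.0282, 0.2634]
orientation: [-1.57, 0.0, -2.544]
contact_force: [0.6, 0.2, -1.8]
width: 0.0491
```

```bash
python3 -c "
from h import *
go([.4803,-.0582,.263],36.5)"
```

```text
t 41.65 tcp [ 0.4773 -0.0282  0.2634] ori [-1.57   0.    -2.544] F [ 0.6  0.2 -1.8] w 0.0490962592727759 j [-0.11 -0.02  2.15 -0.    1.01  0.87]
Rtool [[-0.827, 0.0, 0.563], [-0.563, -0.0, -0.827], [-0.0, -1.0, 0.0]]
delta cm [1.44 0.04 2.65] turn [1.53138251] jaw -55.76
```

Request:
{"api": "servo_tool", "payload": {
  "deltas": [
    [1, 0.7, 0, 1.3, 0.06],
    [1, 1.2, 0, 2.2, 0.12],
    [1, 1.4, 0, 2.6, 0.133],
    [1, 1.4, 0, 2.6, 0.133],
    [1, 1.4, 0, 2.6, 0.133],
    [1, 1.4, 0, 2.6, 0.133],
    [1, 1.4, 0, 2.6, 0.133],
    [1, 1.4, 0, 2.6, 0.133],
    [1, 1.4, 0, 2.6, 0.133],
    [1, 1.4, 0, 2.6, 0.133]
  ]
}}

```text
time_s: 42.65
tcp_pos: [0.4812, -0.055, 0.2632]
orientation: [-1.571, -0.0, -2.669]
contact_force: [0.1, -0.2, -0.5]
width: 0.049
```

```bash
cat > mh.py <<'E'
from h import *
import sys
s,Rm=st(); T=np.array(s['tcp_pos']); f=grab('wrist'); C=cloud(f); bz=float(sys.argv[1])
L=(C-T)@Rm  # tool coords
for nm,lo,hi,zz in(('body',.031,.0385,.03),('mouth',.0475,.055,.023)):
    m=(C[...,2]>bz+lo)&(C[...,2]<bz+hi)&(abs(L[...,2])<zz)&(abs(L[...,0])<.04)
    P=L[m][:,[0,2]]*1000; P=P.astype(np.float32); rc=cv2.minAreaRect(P); 
    W=C[m]; print(nm,len(P),'tool x',P[:,0].min(),P[:,0].max(),'z',P[:,1].min(),P[:,1].max(),np.round(rc[0],1),np.round(rc[1],1),round(rc[2],1),'ax',axis(W[:,:2]),'z',np.median(W[:,2]))
save(f,'w10.png',(150,170,350,330),4)
go([.4803,-.0582,.2025])
E
python3 mh.py .2226
```

```text
t 42.65 tcp [ 0.4812 -0.055   0.2632] ori [-1.571 -0.    -2.669] F [ 0.1 -0.2 -0.5] w 0.04904677942954513 j [-0.16 -0.01  2.14  0.    1.01  0.94]
Rtool [[-0.891, -0.0, 0.455], [-0.455, 0.0, -0.891], [0.0, -1.0, -0.0]]
body 4225 tool x -26.865005 8.515671 z -29.961931 29.906237 [-9.3  0. ] [35.2 59.9] 0.4 ax 116.60274626354294 z 0.2582605990864988
mouth 1412 tool x -19.863335 0.3915522 z -9.668741 8.603361 [-8.8 -0.9] [21.3 16.1] 9.4 ax 48.276156724233886 z 0.27472632734681113
t 42.7 tcp [ 0.4812 -0.0551  0.2632] ori [-1.571 -0.    -2.67 ] F [ 0.3 -0.9 -0.4] w 0.0493058420303591 j [-0.16 -0.01  2.14 -0.    1.01  0.94]
Rtool [[-0.891, 0.0, 0.455], [-0.455, -0.0, -0.891], [0.0, -1.0, 0.0]]
delta cm [0.22 6.07 0.23] turn None jaw -62.96
```

View pics/w10.png

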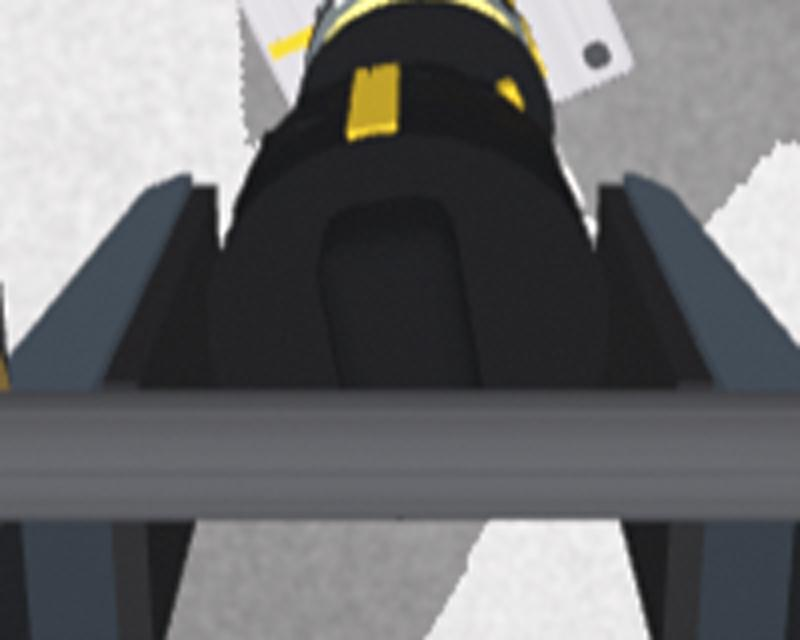

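Request:
{"api": "servo_tool", "payload": {
  "deltas": [
    [1, 0.39, 0.5, 0.23, 0],
    [1, 0.39, 1.5, 0.23, 0],
    [1, 0.39, 2.5, 0.23, 0],
    [1, 0.39, 3.5, 0.23, 0],
    [1, 0.39, 4.3, 0.23, 0],
    [1, 0.39, 5, 0.23, 0],
    [1, 0.39, 5.5, 0.23, 0],
    [1, 0.39, 5.9, 0.23, 0],
    [1, 0.39, 6.1, 0.23, 0],
    [1, 0.39, 6.1, 0.23, 0]
  ]
}}

```text
time_s: 43.7
tcp_pos: [0.479, -0.059, 0.2024]
orientation: [-1.571, 0.0, -2.67]
contact_force: [-0.4, -0.4, 0.1]
width: 0.0494
```

```bash
python3 mh.py .162
```

```text
t 43.7 tcp [ 0.479  -0.059   0.2024] ori [-1.571  0.    -2.67 ] F [-0.4 -0.4  0.1] w 0.0493817393813433 j [-0.17  0.08  2.18  0.    0.88  0.93]
Rtool [[-0.891, 0.0, 0.455], [-0.455, -0.0, -0.891], [-0.0, -1.0, 0.0]]
body 4208 tool x -26.87472 8.599692 z -29.949575 29.944483 [-9.2 -0.1] [59.9 35.2] 89.5 ax 116.60329564663117 z 0.19741041633470557
mouth 1406 tool x -19.831541 0.19323047 z -9.656034 8.548989 [-9.1 -0.8] [20.7 16.1] 9.5 ax 48.53702782718554 z 0.21391776382274724
t 43.75 tcp [ 0.4789 -0.059   0.2024] ori [-1.571  0.    -2.67 ] F [-0.5 -0.2 -0.4] w 0.04938675515290451 j [-0.17  0.08  2.18 -0.    0.88  0.93]
Rtool [[-0.891, 0.0, 0.454], [-0.454, -0.0, -0.891], [-0.0, -1.0, 0.0]]
delta cm [-0.16 -0.01 -0.01] turn None jaw -62.97
```

Request:
{"api": "servo_tool", "payload": {
  "deltas": [
    [1, 0, 0.02, -0.024, 0.14],
    [1, -0.01, 0.02, -0.047, 0.28],
    [1, -0.015, 0.02, -0.07, 0.42],
    [1, -0.026, 0.02, -0.09, 0.56],
    [1, -0.04, 0.02, -0.11, 0.7],
    [1, -0.057, 0.02, -0.127, 0.84],
    [1, -0.075, 0.02, -0.141, 0.98],
    [1, -0.096, 0.02, -0.153, 1.12],
    [1, -0.113, 0.02, -0.16, 1.23],
    [1, -0.126, 0.02, -0.164, 1.31]
  ]
}}

```text
time_s: 44.75
tcp_pos: [0.4792, -0.0569, 0.2022]
orientation: [-1.571, 0.0, 2.299]
contact_force: [0.2, 0.8, 0.1]
width: 0.0497
```

```bash
python3 mh.py .162; python3 -c "
from h import *
print(robot.sense()['torque'])"
```

```text
t 44.75 tcp [ 0.4792 -0.0569  0.2022] ori [-1.571  0.     2.299] F [0.2 0.8 0.1] w 0.0496573219201093 j [-0.17  0.08  2.18 -0.    0.88  2.25]
Rtool [[-0.666, 0.0, -0.746], [0.746, -0.0, -0.666], [-0.0, -1.0, -0.0]]
body 4218 tool x -27.893906 7.550793 z -29.921982 29.9581 [-10.2   0. ] [35.4 59.9] 0.1 ax 40.995042067469 z 0.1972932678548959
mouth 1399 tool x -20.749268 -0.6513018 z -9.254903 8.967707 [-10.1  -0.5] [20.5 16. ] 9.7 ax 154.29582194991985 z 0.21377154966617354
t 44.8 tcp [ 0.4792 -0.0569  0.2022] ori [-1.571  0.     2.295] F [ 0.5  0.7 -0.7] w 0.04911829956485247 j [-0.17  0.08  2.18  0.    0.88  2.25]
Rtool [[-0.662, 0.0, -0.749], [0.749, -0.0, -0.662], [-0.0, -1.0, -0.0]]
delta cm [-0.17 -0.03  0.  ] turn None jaw -138.51
[0.07025109 0.0969047  0.08464717]
```

Request:
{"api": "servo_tool", "payload": {
  "deltas": [
    [-1, 0, 0, 0, 0],
    [-1, 0, 0, 0, 0],
    [-1, 0, 0, 0, 0],
    [-1, 0, 0, 0, 0],
    [-1, 0, 0, 0, 0],
    [-1, 0, -1, 0, 0],
    [-1, 0, -3, 0, 0],
    [-1, 0, -6, 0, 0],
    [-1, 0, -9, 0, 0],
    [-1, 0, -12, 0, 0]
  ]
}}

```text
time_s: 45.8
tcp_pos: [0.479, -0.0569, 0.324]
orientation: [-1.571, 0.0, 2.304]
contact_force: [-1.0, -1.0, -0.4]
width: 0.0915
```

Run:
```python
from h import *
s,Rm=st(); f=grab('wrist'); C=cloud(f)
for nm,lo,hi in(('body',.193,.2),('mouth',.2095,.217)):
    m=(np.hypot(C[...,0]-.4803,C[...,1]+.0582)<.045)&(C[...,2]>lo)&(C[...,2]<hi)
    P=(C[m][:,:2]).astype(np.float32); rc=cv2.minAreaRect(P*1000); print(nm,len(P),np.round(rc,1) if 0 else rc,cv2.minEnclosingCircle(P),axis(P),np.median(C[m][:,2]))
g=grab('scene'); a=g['image'][130:230,130:300,::-1]; b=f['image'][80:320,100:420,::-1]
a=cv2.resize(a,(680,400),interpolation=cv2.INTER_CUBIC); cv2.imwrite('pics/fin.png',a)
t=grab('top'); C=cloud(t); h=hsv(t); o=(h[...,0]>5)&(h[...,0]<18)&(h[...,1]>150)&(C[...,0]<.7)&(C[...,0]>.3)
for m,a,c in comps(o,60): print('cover',c,C[m].mean(0))
```

```text
t 45.8 tcp [ 0.479  -0.0569  0.324 ] ori [-1.571  0.     2.304] F [-1.  -1.  -0.4] w 0.09148234991972808 j [-0.17 -0.09  2.09 -0.    1.13  2.24]
Rtool [[-0.669, 0.0, -0.743], [0.743, -0.0, -0.669], [-0.0, -1.0, -0.0]]
body 1859 ((480.31842041015625, -59.22636413574219), (49.69207763671875, 49.614540100097656), 31.47130012512207) ((0.48048609495162964, -0.059254564344882965), 0.02552362158894539) 51.76588 0.19724401816203635
mouth 842 ((480.37274169921875, -59.130897521972656), (15.883737564086914, 36.08415985107422), 51.57648468017578) ((0.4805600941181183, -0.05909694731235504), 0.018303774297237396) 141.92549 0.21371837033666705
```

View pics/fin.png

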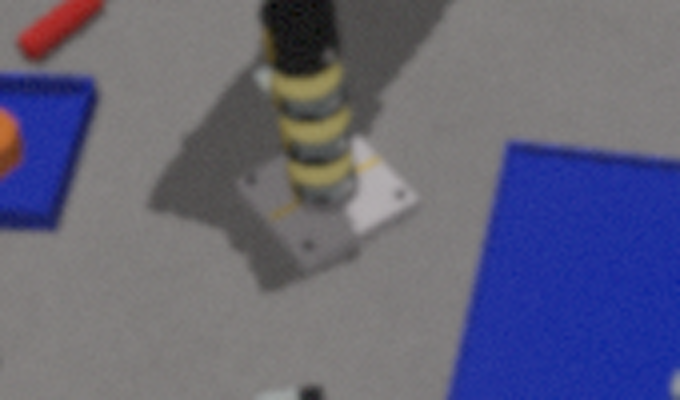

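```bash
python3 -c "
from h import *
print(robot.hand_in())"
```

```text
the job is handed in; nothing more can be done
None
```

I put the orange cover in the small blue tray, then stacked and locked the three chambers present on the dock, with the black mouthpiece locked on top. I handed the job in at about 46 s; no verdict was reported.

**Last checks:**
- **Mouthpiece:** it sits about 1 mm off the dock axis, with its underside about 161.5 mm up (162 mm expected). Its stripes are within about 0.5° of the dock's axis.
- **Chambers:** each one measured at its seat height and within about 1° of the dock's axis right after I turned it. The final scene picture shows the stack standing upright.
- **Gripper:** open and clear of the stack, about 10 cm above it.
- **Cover:** it shows in the small tray in the final scene picture. My last automatic check for it in the top camera found nothing, probably because the arm blocked the view; earlier top and wrist views placed it near the tray's centre.
- **Bystanders:** I never went near the jar, screwdriver, gauge block or pods. I did not measure their positions at the end.

**What went wrong on the way:**
- My first grasp of the cover lifted before the fingers had closed. The cover did not move, and the second try worked.
- I gripped the mouthpiece about 1.7 mm off its centre and corrected for that when seating and turning it.

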